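Load the hinge-leaf drill jig and lock it

ROBOT

A 7-joint arm with a two-finger parallel gripper is mounted at the origin on the work surface. World frame = base frame: x ahead of the robot, y to its left, z up, the work surface at z = 0. Lengths are in m, angles in rad, forces in N, time in s.
With the tool pointing down it reaches from about 0.425 to 0.95 m from the base axis. Payload 16.7 kg.
Tool frame: the origin (TCP) lies at the very end of the fingers, on their centre line; the grasp point (between the pads) lies 19 mm behind it; z points along the fingers, y is the direction in which the jaws open and shut (so a half turn about z gives the same grasp; the last joint's range is limited). The gripper opens to 94 mm and grips with 3 to 60 N. Pads are 16 mm wide; open, the fingers measure 119 mm over their backs; the gripper's body (75 mm by 177 mm) begins 78 mm behind the grasp point.
Start: joints at [-1.264, 0.426, 0.074, 1.606, -0.034, 1.111, -0.067], TCP at [0.297, 0.606, 0.205] pointing down, gripper open.
Joint ranges: [-2.85, 2.85], [-0.5, 2.14], [-1.23, 1.37], [0.21, 2.46], [-1.02, 4.16], [0.16, 2.05], [-2.73, 2.73]. Speed limits (rad/s): [1.89, 1.89, 2.39, 2.39, 3.01, 3.01, 3.01].

INTERFACE

Orientations are given as a unit quaternion [w, x, y, z].
In Python, from station import ctrl, capture, camera_info, job_done, trace, spot_point gives the robot as it stands.
- The arm moves only by the tool play_rows, never from a script. Its argument "moves" is a list of rows, each a list of 2 entries, a list of its own where there are three numbers: the shift along the world's x, y, z as a fraction of full scale, then the turn about the world's z as a fraction of full scale. In form: [[[dx, dy, dz], spin], ...]. A call has exactly 8 rows; each row shifts and turns the commanded pose from where the row before left it; what a row does not reach is not made up. Full scale, the value 1, is 25 mm for a shift and 4 degrees for a turn. A row lasts 1/12 s, in which the tool goes at most 41.7 mm and 7.16 degrees, less where a joint would pass 70% of its speed; a pose out of reach is approached as far as the arm can. A call with a number of a shift or a turn outside -1 to 1 is refused whole. A call with a gripper value outside its range is refused whole. "hand" is the opening, from -1 (shut) to 1 (fully open), set as the call begins (left out, the last holds). The fingers move at their own pace and stop on an object; "squeeze" is the grip in N (left out, the last holds). Time passes only in rows, so rows that do not move let the fingers close, or fill a call up. It gives the time, the measured TCP pose, the force and the opening at its end, in the units of the state.
- ctrl.state(): the state, without advancing time (a new reading comes with each control period).
- capture(name): name is "scene" or "top" or "wrist"; returns (picture, depth): 480x640x3 uint8, red, green, blue; 480x640 float32, m along the optical axis (not along the pixel's ray), 0 where there is no reading.
- camera_info(name): a dict with "mtx" (3x3 intrinsics, pixels), "R" (3x3) and "t" (3): a world point X has camera coordinates R X + t; the wrist camera has in their place "T_tool_cam" (4x4, takes a point from camera to tool coordinates, whose origin is the TCP and whose axes are the flange's). Camera axes: x right, y down, z forward; pixel columns grow to the right and rows downward; lengths in m; the calibration is good to about 2 mm. A picture is of the moment at which its call begins: read the wrist's pose just before it. camera_info takes no time and is no camera call.
- job_done(): hands the job in, once; it reports no verdict.
Trained networks look in the newest picture that a camera, given by its name, has taken for a name from the list of things; names that differ only in an ending like _2 or _b are one class to them, and where a whole thing is asked for, a point or a joint stands for the part that bears it (a point fixed in the world has none). Each returns a list of dicts, best first, with "p" (0 to 1); they miss things now and then, are a little off and sometimes report something else, mostly with a low value. They report only what shows in the picture. A call takes as long as a camera call. They do not tell look-alikes from the thing itself.
- trace(camera, thing): "mask" (480x640 bool, what is visible of it) and "extent" ([left, top, right, bottom] in pixels, round what is visible of it).
- spot_point(camera, thing): "location" ([column, row] in pixels: a listed point, or the origin of a listed thing).
The state is a dict: "time_s": time; "joint_positions": joint angles; "joint_vel": joint speeds; "tau": joint torques, N m; "tcp_pos": TCP position; "ee_rot": TCP orientation; "wrist_force": force on the tool from outside, world axes, zero at the start; "moment": the same for the moment, N m; "grip_width": finger opening in m.
Only numpy, scipy, OpenCV 4.12 (cv2) and the standard library are available. Lean on these libraries where they do the work, as an engineer would, in place of code of your own. Each camera call takes 0.05 s, during which the arm holds its last target.

TASK

Load every hinge leaf blank lying on the bench into the drill jig, one to a station, whichever you like: slide it plain end first under the hinge rail until its hole drops over the locating pin and it lies flat on the plate, pointing straight in. When all are down, swing the bushing bar shut over them, push the captive screw-knob fully in, and only then turn it clockwise until it is tight. Leave the other tools on the bench where they are.

Things in the scene. Friction and masses are not known exactly. Their poses are not given: they have to be found in the camera images.
- jig: Drill jig fixed to the bench: dark steel base plate 175 x 370 x 12 mm, four equal stations side by side. Origin: bench level, under the middle of the row of four pins. x = slide-in direction, away from the robot (the plate reaches 115 mm before the pins, 60 mm behind), y along the row of pins, z up. A fixed hinge rail crosses all stations behind the pins (see pin3)
- lid (a joint): Hinged aluminium bushing bar: 0 rad = closed on its stop, grows as it swings up and back, away from the robot; starts at 1.9 to 2.3. Stiff, stays where left; 5 to 8 N on the bar moves it. Bar 370 (y) x 26 x 12 mm, centre line 75 mm from the hinge axis. A drill bushing (16 mm diameter, 26 long) under it at each station ends 1.5 mm above a seated leaf; a leaf not down blocks it
- lid_hinge (a point): Middle of the bar's hinge axis (which runs along the jig's y), 54 mm above the bench, 32 mm behind the pin line. Closed, the bar's top is 60 mm above the bench and its centre line 43 mm in front of the pin line
- lid_bar (a point): Point on the middle of the bushing bar's outer face (its top when closed), 75 mm from the hinge axis, 68 mm to the jig's +y side of the knob: a clear place to push the bar shut. z = outward from that face
- knob_push (a joint): How far the captive screw is pushed in along its axis, m: 0 = out, 0.010 = fully in. The screw sits in the middle of the bushing bar. About 4 N moves it; it stays where it is left, no spring
- knob_turn (a joint): Turn of the captive screw-knob, rad: grows clockwise seen from above with the bar closed; starts at 0 to 0.5, tight at its stop at 3.2. Friction 0.06 N m, stays where it is left
- knob_grip (a point): Middle of the knob's black bar grip (58 long, 14 thick, 20 mm high) on the screw axis. x = along the bar grip, z = outward along the screw. With the bar closed it is 92 mm above the bench with the screw out, 82 mm pushed in; the grip reaches 10 mm above and below this point
- pin1 (a point): Locating pin 1 of 4 (90 mm apart along the jig's y, pin 1 at the +y end); the point is at its foot, on the base plate, 12 mm above the bench. Steel, 14 mm diameter, rounded nose, 6 mm high. 
- pin2 (a point): Locating pin 2 of 4 (90 mm apart along the jig's y, pin 1 at the +y end); the point is at its foot, on the base plate, 12 mm above the bench. Steel, 14 mm diameter, rounded nose, 6 mm high. Its slot (each station alike) is 43 mm wide, between guide blocks 22 mm high that stand from 22 mm before the pin line to 60 mm behind it, front corners rounded 8 mm
- pin3 (a point): Locating pin 3 of 4 (90 mm apart along the jig's y, pin 1 at the +y end); the point is at its foot, on the base plate, 12 mm above the bench. Steel, 14 mm diameter, rounded nose, 6 mm high. The hinge rail lies 20 to 50 mm behind the pin line, its underside 22 mm and top 34 mm above the base plate: the plain end of a leaf must be slid in below it
- pin4 (a point): Locating pin 4 of 4 (90 mm apart along the jig's y, pin 1 at the +y end); the point is at its foot, on the base plate, 12 mm above the bench. Steel, 14 mm diameter, rounded nose, 6 mm high. 
- leaf1: Steel hinge leaf blank (None: absent in this start): flat strap 120 x 40 x 8 mm, 0.33 kg, with a knuckle roll 18 mm in diameter across one end. Origin: centre of the strap's underside; x along the strap to the plain end, z up. Strap from x = -60 to +60 mm, knuckle axis at -64 (end at -73), hole at +25, centre of mass about -12 mm. Can be picked across its 40 mm width
- leaf1_hole (a point): Centre of this leaf's 18 mm through hole, at its underside, 35 mm from the plain end
- leaf2: Steel hinge leaf blank (None: absent in this start): flat strap 120 x 40 x 8 mm, 0.33 kg, with a knuckle roll 18 mm in diameter across one end. Origin: centre of the strap's underside; x along the strap to the plain end, z up. Strap from x = -60 to +60 mm, knuckle axis at -64 (end at -73), hole at +25, centre of mass about -12 mm. Can be picked across its 40 mm width
- leaf2_hole (a point): Centre of this leaf's 18 mm through hole, at its underside, 35 mm from the plain end
- leaf3: Steel hinge leaf blank (None: absent in this start): flat strap 120 x 40 x 8 mm, 0.33 kg, with a knuckle roll 18 mm in diameter across one end. Origin: centre of the strap's underside; x along the strap to the plain end, z up. Strap from x = -60 to +60 mm, knuckle axis at -64 (end at -73), hole at +25, centre of mass about -12 mm. Can be picked across its 40 mm width
- leaf3_hole (a point): Centre of this leaf's 18 mm through hole, at its underside, 35 mm from the plain end
- leaf4: Steel hinge leaf blank (None: absent in this start): flat strap 120 x 40 x 8 mm, 0.33 kg, with a knuckle roll 18 mm in diameter across one end. Origin: centre of the strap's underside; x along the strap to the plain end, z up. Strap from x = -60 to +60 mm, knuckle axis at -64 (end at -73), hole at +25, centre of mass about -12 mm. Can be picked across its 40 mm width
- leaf4_hole (a point): Centre of this leaf's 18 mm through hole, at its underside, 35 mm from the plain end
- driver1: nut driver lying in front of the jig, 28 mm thick, about 195 mm long (bystander, leave alone)
- driver2: nut driver lying behind on the left, 28 mm thick, about 180 mm long (bystander, leave alone)
- driver3: nut driver lying behind on the right, 28 mm thick, about 205 mm long (bystander, leave alone)
- oilcan: grey oil can, 60 mm diameter, 130 mm high, at the left (bystander, leave alone)
- greasetin: flat grey grease tin, 84 mm diameter, 57 mm high, at the right (bystander, leave alone)
There are look-alikes about, which are no part of the job. What is shaped like the leaf1 but red is not meant.

How it is judged:
On the way, in this order (a step that is already met when the one before it is completed fails the run):
1. every leaf lies flat in a station with its hole down over a pin, the bar still open (((horizontal distance between leaf1_hole and pin1 below 0.004 m and z of leaf1_hole in the frame of pin1 below 0.002 m and x of leaf1 in the frame of pin1 below 0 m) or (horizontal distance between leaf1_hole and pin2 below 0.004 m and z of leaf1_hole in the frame of pin2 below 0.002 m and x of leaf1 in the frame of pin2 below 0 m) or (horizontal distance between leaf1_hole and pin3 below 0.004 m and z of leaf1_hole in the frame of pin3 below 0.002 m and x of leaf1 in the frame of pin3 below 0 m) or (horizontal distance between leaf1_hole and pin4 below 0.004 m and z of leaf1_hole in the frame of pin4 below 0.002 m and x of leaf1 in the frame of pin4 below 0 m)) and angle between each of leaf1, leaf2, leaf3, leaf4's own z axis and vertical below 0.035 rad and angle between the x axis of each of leaf1, leaf2, leaf3, leaf4 and the x axis of jig, either way round below 0.12 rad and ((horizontal distance between leaf2_hole and pin1 below 0.004 m and z of leaf2_hole in the frame of pin1 below 0.002 m and x of leaf2 in the frame of pin1 below 0 m) or (horizontal distance between leaf2_hole and pin2 below 0.004 m and z of leaf2_hole in the frame of pin2 below 0.002 m and x of leaf2 in the frame of pin2 below 0 m) or (horizontal distance between leaf2_hole and pin3 below 0.004 m and z of leaf2_hole in the frame of pin3 below 0.002 m and x of leaf2 in the frame of pin3 below 0 m) or (horizontal distance between leaf2_hole and pin4 below 0.004 m and z of leaf2_hole in the frame of pin4 below 0.002 m and x of leaf2 in the frame of pin4 below 0 m)) and ((horizontal distance between leaf3_hole and pin1 below 0.004 m and z of leaf3_hole in the frame of pin1 below 0.002 m and x of leaf3 in the frame of pin1 below 0 m) or (horizontal distance between leaf3_hole and pin2 below 0.004 m and z of leaf3_hole in the frame of pin2 below 0.002 m and x of leaf3 in the frame of pin2 below 0 m) or (horizontal distance between leaf3_hole and pin3 below 0.004 m and z of leaf3_hole in the frame of pin3 below 0.002 m and x of leaf3 in the frame of pin3 below 0 m) or (horizontal distance between leaf3_hole and pin4 below 0.004 m and z of leaf3_hole in the frame of pin4 below 0.002 m and x of leaf3 in the frame of pin4 below 0 m)) and ((horizontal distance between leaf4_hole and pin1 below 0.004 m and z of leaf4_hole in the frame of pin1 below 0.002 m and x of leaf4 in the frame of pin1 below 0 m) or (horizontal distance between leaf4_hole and pin2 below 0.004 m and z of leaf4_hole in the frame of pin2 below 0.002 m and x of leaf4 in the frame of pin2 below 0 m) or (horizontal distance between leaf4_hole and pin3 below 0.004 m and z of leaf4_hole in the frame of pin3 below 0.002 m and x of leaf4 in the frame of pin3 below 0 m) or (horizontal distance between leaf4_hole and pin4 below 0.004 m and z of leaf4_hole in the frame of pin4 below 0.002 m and x of leaf4 in the frame of pin4 below 0 m)) and value of joint lid above 0.3 rad), for 0.2 s.
2. the bushing bar is closed (value of joint lid below 0.04 rad), for 0.2 s.
3. the screw-knob is pushed in, not yet turned (value of joint lid below 0.04 rad and value of joint knob_push above 0.008 m and value of joint knob_turn below 1.2 rad), for 0.1 s.
4. the screw-knob is turned clockwise until tight (value of joint lid below 0.04 rad and value of joint knob_push above 0.008 m and value of joint knob_turn above 2.9 rad), for 0.1 s.
At the end, for the whole second after the job is handed in: Every leaf present lies at rest, plain end in, hole over a pin (within 4 mm), down on the plate within 2 mm, level within 2 degrees, straight within 7 degrees; the bushing bar is closed (under 0.04 rad), the screw pushed in over 8 mm and turned past 2.9 rad (all of step 4 and ((horizontal distance between leaf1_hole and pin1 below 0.004 m and z of leaf1_hole in the frame of pin1 below 0.002 m and x of leaf1 in the frame of pin1 below 0 m) or (horizontal distance between leaf1_hole and pin2 below 0.004 m and z of leaf1_hole in the frame of pin2 below 0.002 m and x of leaf1 in the frame of pin2 below 0 m) or (horizontal distance between leaf1_hole and pin3 below 0.004 m and z of leaf1_hole in the frame of pin3 below 0.002 m and x of leaf1 in the frame of pin3 below 0 m) or (horizontal distance between leaf1_hole and pin4 below 0.004 m and z of leaf1_hole in the frame of pin4 below 0.002 m and x of leaf1 in the frame of pin4 below 0 m)) and angle between each of leaf1, leaf2, leaf3, leaf4's own z axis and vertical below 0.035 rad and angle between the x axis of each of leaf1, leaf2, leaf3, leaf4 and the x axis of jig, either way round below 0.12 rad and ((horizontal distance between leaf2_hole and pin1 below 0.004 m and z of leaf2_hole in the frame of pin1 below 0.002 m and x of leaf2 in the frame of pin1 below 0 m) or (horizontal distance between leaf2_hole and pin2 below 0.004 m and z of leaf2_hole in the frame of pin2 below 0.002 m and x of leaf2 in the frame of pin2 below 0 m) or (horizontal distance between leaf2_hole and pin3 below 0.004 m and z of leaf2_hole in the frame of pin3 below 0.002 m and x of leaf2 in the frame of pin3 below 0 m) or (horizontal distance between leaf2_hole and pin4 below 0.004 m and z of leaf2_hole in the frame of pin4 below 0.002 m and x of leaf2 in the frame of pin4 below 0 m)) and ((horizontal distance between leaf3_hole and pin1 below 0.004 m and z of leaf3_hole in the frame of pin1 below 0.002 m and x of leaf3 in the frame of pin1 below 0 m) or (horizontal distance between leaf3_hole and pin2 below 0.004 m and z of leaf3_hole in the frame of pin2 below 0.002 m and x of leaf3 in the frame of pin2 below 0 m) or (horizontal distance between leaf3_hole and pin3 below 0.004 m and z of leaf3_hole in the frame of pin3 below 0.002 m and x of leaf3 in the frame of pin3 below 0 m) or (horizontal distance between leaf3_hole and pin4 below 0.004 m and z of leaf3_hole in the frame of pin4 below 0.002 m and x of leaf3 in the frame of pin4 below 0 m)) and ((horizontal distance between leaf4_hole and pin1 below 0.004 m and z of leaf4_hole in the frame of pin1 below 0.002 m and x of leaf4 in the frame of pin1 below 0 m) or (horizontal distance between leaf4_hole and pin2 below 0.004 m and z of leaf4_hole in the frame of pin2 below 0.002 m and x of leaf4 in the frame of pin2 below 0 m) or (horizontal distance between leaf4_hole and pin3 below 0.004 m and z of leaf4_hole in the frame of pin3 below 0.002 m and x of leaf4 in the frame of pin3 below 0 m) or (horizontal distance between leaf4_hole and pin4 below 0.004 m and z of leaf4_hole in the frame of pin4 below 0.002 m and x of leaf4 in the frame of pin4 below 0 m)) and linear speed of each of leaf1, leaf2, leaf3, leaf4 below 0.02 m/s); the robot touches nothing.
It fails at once if a bystander is shifted more than 6 cm (distance of any of driver1, driver2, driver3, oilcan, greasetin from where it was at the start of the episode above 0.06 m).
Of leaf1, leaf2, leaf3, leaf4 only 2 to 4 are there at a start; the rules pass over those that are not, and their reading is None.
At some moment in a run one of leaf1, leaf2, leaf3, leaf4 may be knocked a few centimetres aside while the robot is not near it.
Once in a run the grip may slacken for a moment while it holds something.
It also fails if it takes over 210 s, if anything falls off the work surface, if the arm or the gripper's body presses on something with over 40 N, if the wrist force passes 120 N, or if a joint passes its speed limit or range.

## Working session

There is one attempt and no reset: what is moved stays moved. The work goes in short steps, Python scripts to look and compute and a tool call to move; the robot and the scene stay as the last step left them, time stands still between calls to the robot, and variables do not carry over. Pictures are saved under pics/ and viewed, and the job is handed in when it is done.

Besides the shell and the picture viewer there is one more tool, called after ">>>" as a command line: name --argument value ..., lists and objects as JSON in quotes. play_rows: Moves the arm, as the interface text tells. Its arguments: {"type":"object","properties":{"moves":{"type":"array"},"hand":{"type":"number"},"squeeze":{"type":"number"}},"required":["moves"]}

```bash
ls -la; mkdir -p pics
cat > h.py <<'E'
import numpy as np, cv2
from station import ctrl, capture, camera_info, job_done, trace, spot_point
from scipy.spatial.transform import Rotation as Ro
def save(n,img): cv2.imwrite(f'pics/{n}.png',img[:,:,::-1])
def cam(name,st=None):
    i=camera_info(name); K=np.array(i['mtx'])
    if name=='wrist':
        T=np.array(i['T_tool_cam']); q=st['ee_rot']
        Rt=Ro.from_quat([q[1],q[2],q[3],q[0]]).as_matrix()
        Rc=Rt@T[:3,:3]; c=Rt@T[:3,3]+np.array(st['tcp_pos'])
    else:
        R=np.array(i['R']);Rc=R.T;c=-R.T@np.array(i['t'])
    return K,Rc,c
def unp(C,uv,d):
    K,Rc,c=C; p=np.linalg.inv(K)@np.array([uv[0],uv[1],1.])*d
    return Rc@p+c
def ray(C,uv,z):
    K,Rc,c=C; p=Rc@np.linalg.inv(K)@np.array([uv[0],uv[1],1.])
    return c+p*(z-c[2])/p[2]
def proj(C,X):
    K,Rc,c=C; p=K@(Rc.T@(np.array(X)-c)); return p[:2]/p[2]
E
python3 - <<'E'
from h import *
s=ctrl.state();print(s)
for n in('scene','top','wrist'):
    s=ctrl.state();im,d=capture(n);save(n+'0',im);np.save(n+'0.npy',d);K,R,c=cam(n,s);print(n,K.round(1).tolist(),R.round(3).tolist(),c.round(3))
E
```

```text
total 12
drwxr-xr-x  3 agent agent 4096 Dec  6 22:52 .
drwxr-xr-x 23 root  root  4096 Dec  6 22:52 ..
drwxr-xr-x  2 agent agent 4096 Dec  6 22:52 pics
{'time_s': 0.0, 'joint_positions': array([-1.26451375,  0.42671503,  0.07385015,  1.60660443, -0.03411791,
        1.11082454, -0.06708016]), 'joint_vel': array([ 0.00020179,  0.00107662, -0.00142305, -0.00087895, -0.00159766,
       -0.00063615,  0.00019286]), 'tau': array([-2.05298282e-03, -9.35786033e+01,  3.66507277e+00, -4.54206848e+01,
       -4.89881204e-02,  2.00865656e-02,  1.25210095e-04]), 'tcp_pos': array([0.29693732, 0.60568076, 0.20478806]), 'ee_rot': array([-1.07799931e-04,  2.25933057e-01,  9.74142616e-01, -6.36953785e-04]), 'wrist_force': array([ 0.34913624,  0.51255937, -0.21044828]), 'moment': array([0.01199529, 0.02705073, 0.07202835]), 'grip_width': 0.09441337071190851}
scene [[545.2, 0.0, 325.2], [0.0, 545.2, 239.8], [0.0, 0.0, 1.0]] [[-0.769, 0.479, -0.423], [0.639, 0.59, -0.494], [0.013, -0.65, -0.76]] [1.11  0.734 1.252]
top [[524.2, 0.0, 313.7], [0.0, 524.2, 234.2], [0.0, 0.0, 1.0]] [[-0.013, -0.998, 0.068], [-1.0, 0.013, 0.001], [-0.001, -0.068, -0.998]] [ 0.354 -0.012  1.564]
wrist [[333.4, 0.0, 327.1], [0.0, 333.4, 238.9], [0.0, 0.0, 1.0]] [[0.441, 0.866, 0.234], [0.897, -0.425, -0.117], [-0.002, 0.262, -0.965]] [0.228 0.639 0.384]
```

View pics/scene0.png

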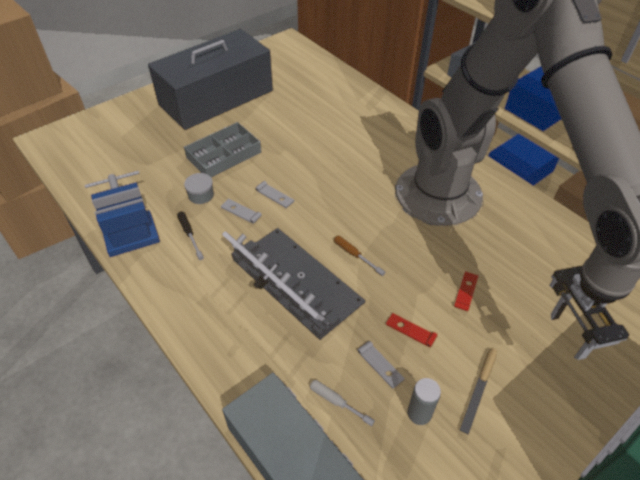

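View pics/top0.png

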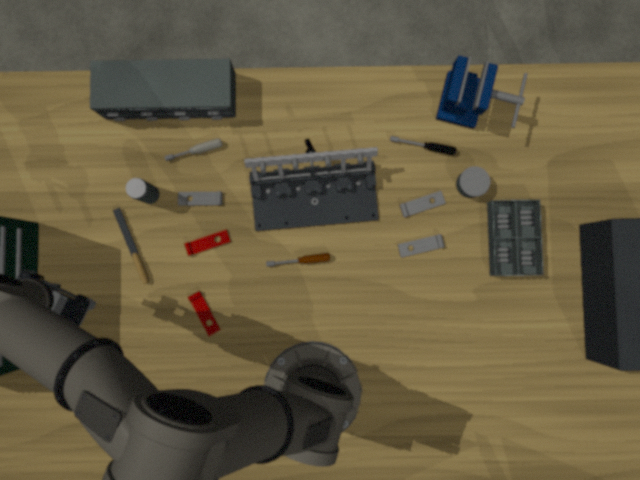

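Run:
```python
from h import *
im,d=capture('top');C=cam('top')
def z(uv):
    u,v=int(round(uv[0])),int(round(uv[1])); w=d[max(v-2,0):v+3,max(u-2,0):u+3]; w=w[w>0]
    return np.median(w) if w.size else 0
for t in ['jig','leaf1','leaf1_hole','pin1','pin2','pin3','pin4','lid_bar','lid_hinge','knob_grip','driver1','driver2','driver3','oilcan','greasetin']:
    for r in spot_point('top',t)[:6]:
        print(t,round(r['p'],2),np.round(r['location'],1),unp(C,r['location'],z(r['location'])).round(3))
for r in trace('top','leaf1'):
    m=r['mask']; print('mask',round(r['p'],2),m.sum(),r['extent'],im[m].mean(0).round())
```

```text
jig 0.88 [314.8 183.6] [ 0.607 -0.016  0.034]
jig 0.75 [432.9 194.9] [ 0.573 -0.369  0.008]
jig 0.52 [418.3 247. ] [ 0.418 -0.321  0.008]
leaf1 0.9 [204.  316.6] [0.221 0.316 0.007]
leaf1 0.87 [423.8 204.5] [ 0.544 -0.341  0.009]
leaf1 0.83 [204.4 244.2] [0.434 0.314 0.009]
leaf1 0.7 [415.3 247.1] [ 0.417 -0.312  0.008]
leaf1 0.62 [198.1 197.9] [0.573 0.333 0.008]
leaf1_hole 0.94 [216.5 242.4] [0.439 0.279 0.004]
leaf1_hole 0.77 [208.2 321.8] [0.205 0.305 0.   ]
leaf1_hole 0.58 [193.  199.7] [0.568 0.349 0.007]
leaf1_hole 0.43 [313.1 170. ] [ 0.645 -0.012  0.047]
leaf1_hole 0.36 [424. 204.] [ 0.546 -0.341  0.009]
leaf1_hole 0.29 [359.6 183.5] [ 0.609 -0.15   0.016]
pin1 0.9 [361.3 186.1] [ 0.602 -0.155  0.012]
pin1 0.77 [329.3 185.8] [ 0.603 -0.059  0.015]
pin1 0.66 [266.5 190.7] [0.591 0.128 0.014]
pin1 0.62 [295.  188.5] [0.597 0.043 0.012]
pin2 0.9 [361.3 186.1] [ 0.602 -0.155  0.012]
pin2 0.77 [329.3 185.8] [ 0.603 -0.059  0.015]
pin2 0.66 [266.5 190.7] [0.591 0.128 0.014]
pin2 0.62 [295.  188.5] [0.597 0.043 0.012]
pin3 0.9 [361.3 186.1] [ 0.602 -0.155  0.012]
pin3 0.77 [329.3 1
[... 967 characters left out ...]
24 0.024]
driver3 0.84 [427.4 149.3] [ 0.71  -0.355  0.012]
driver3 0.78 [199.  149.6] [0.716 0.327 0.023]
driver3 0.51 [284.8 154.6] [0.702 0.073 0.003]
driver3 0.44 [417.9 244.4] [ 0.425 -0.32   0.007]
oilcan 0.79 [151.9 197.7] [0.57  0.458 0.051]
greasetin 0.85 [470.2 185.4] [ 0.592 -0.466  0.057]
greasetin 0.6 [301.5 259.9] [0.384 0.026 0.023]
mask 0.92 632 [397.9, 237.6, 444.2, 257.2] [109. 107. 100.]
mask 0.9 569 [179.0, 193.2, 221.4, 204.2] [95. 93. 89.]
mask 0.83 617 [400.9, 194.4, 446.1, 215.0] [107. 104.  99.]
mask 0.73 569 [181.2, 231.4, 231.1, 257.7] [121.  22.  13.]
mask 0.71 8926 [243.0, 135.3, 380.2, 230.0] [60. 61. 60.]
mask 0.68 687 [186.9, 292.2, 218.5, 335.6] [98. 23. 14.]
```

Run:
```python
import cv2,numpy as np
im=cv2.imread('pics/top0.png')
a=im[180:220,165:245];b=im[185:265,385:465];j=im[130:240,235:390]
A=cv2.resize(a,(400,200),interpolation=cv2.INTER_CUBIC);B=cv2.resize(b,(400,400),interpolation=cv2.INTER_CUBIC)
J=cv2.resize(j,(620,440),interpolation=cv2.INTER_CUBIC)
cv2.imwrite('pics/crop1.png',np.vstack([A,B])); cv2.imwrite('pics/crop2.png',J)
```

```text
(no output)
```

View pics/crop1.png

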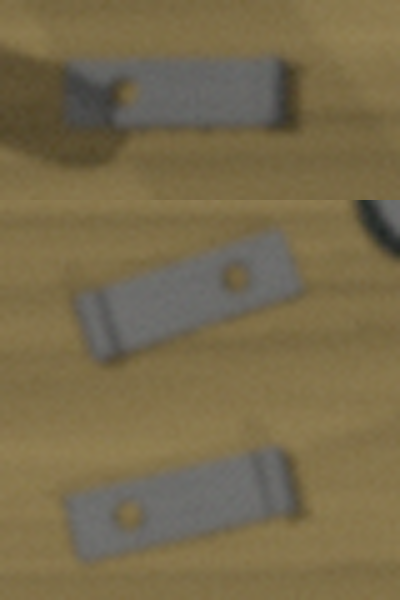

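View pics/crop2.png

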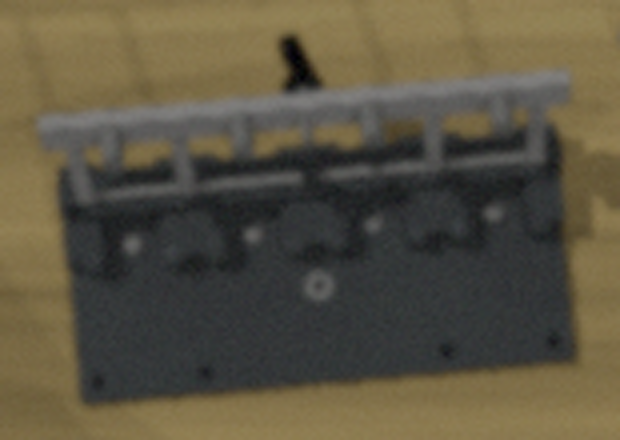

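View pics/wrist0.png

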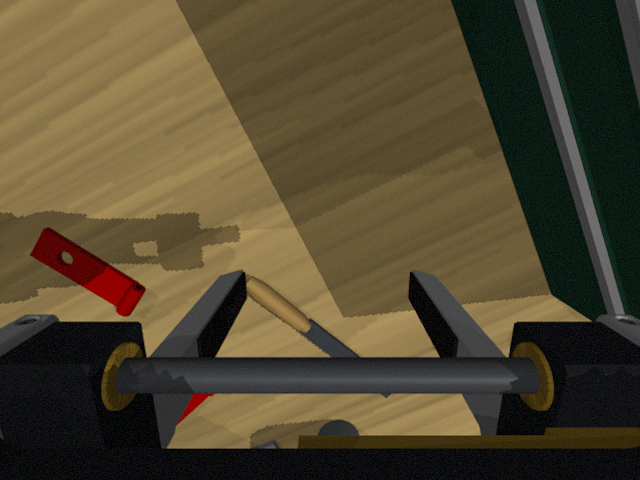

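>>> play_rows --moves '[[[0.3,-1,0.4],0.3],[[0.3,-1,0.4],0.3],[[0.4,-1,0],0.3],[[0.4,-1,0],0.3],[[0.5,-1,0],0.3],[[0.5,-1,0],0.3],[[0.5,-1,0],0.3],[[0.5,-1,0],0.3]]' --hand 1

```text
time_s: 1.67
tcp_pos: [0.3826, 0.4048, 0.2256]
ee_rot: [0.0, 0.143, 0.99, 0.0]
wrist_force: [0.2, -0.2, 0.6]
grip_width: 0.0941
```

>>> play_rows --moves '[[[0.5,-1,0],0.3],[[0.5,-1,0],0.3],[[0.5,-1,0],0.3],[[0.5,-1,0],0.3],[[0.5,-1,0],0.3],[[0.5,-1,0],0.3],[[0.5,-1,0],0.3],[[0.5,-1,0],0.3]]'

```text
time_s: 2.33
tcp_pos: [0.4826, 0.2048, 0.2257]
ee_rot: [0.0, 0.06, 0.998, 0.0]
wrist_force: [0.0, -0.2, 0.5]
grip_width: 0.094
```

>>> play_rows --moves '[[[0.6,-1,0],0.3],[[0.6,-1,0],0.3],[[0.6,-1,0],0.3],[[0.6,-1,0],0.3],[[0.6,-1,0],0.3],[[0.6,-1,0],0.3],[[0.6,-1,0],0.3],[[0.6,-1,0],0.3]]'

```text
time_s: 3.0
tcp_pos: [0.6027, 0.0048, 0.2256]
ee_rot: [0.0, -0.024, 1.0, 0.0]
wrist_force: [-0.1, 0.3, 0.3]
grip_width: 0.0941
```

Run:
```python
from h import *
s=ctrl.state();im,d=capture('wrist');save('w1',im);np.save('w1.npy',d);C=cam('wrist',s)
for t in ['pin1','lid_hinge','lid_bar']:
    for r in spot_point('wrist',t)[:5]:
        l=r['location'];u,v=map(int,np.round(l));print(t,round(r['p'],2),np.round(l,1),unp(C,l,d[v,u]).round(4),ray(C,l,.018).round(4))
```

```text
pin1 0.69 [203.3 215.5] [ 0.6098 -0.1427  0.0157] [ 0.6093 -0.1419  0.018 ]
pin1 0.61 [427.  209.1] [0.5895 0.1206 0.0173] [0.5893 0.1203 0.018 ]
pin1 0.55 [351.6 214.3] [0.5998 0.0326 0.0175] [0.5997 0.0325 0.018 ]
pin1 0.23 [ 42.3 288.1] [ 0.7127 -0.3502  0.0153] [ 0.7114 -0.3477  0.018 ]
lid_hinge 0.92 [314. 246.] [ 0.6276 -0.009   0.062 ] [ 0.6406 -0.0103  0.018 ]
lid_hinge 0.43 [32.2 32.9] [ 0.4229 -0.3174  0.0064] [ 0.4259 -0.3081  0.018 ]
lid_hinge 0.4 [56.2 29.6] [ 0.4165 -0.2972 -0.0014] [ 0.4218 -0.2829  0.018 ]
lid_bar 0.89 [387.2 308.3] [0.6616 0.0604 0.1327] [0.7187 0.0857 0.018 ]
```

View pics/w1.png

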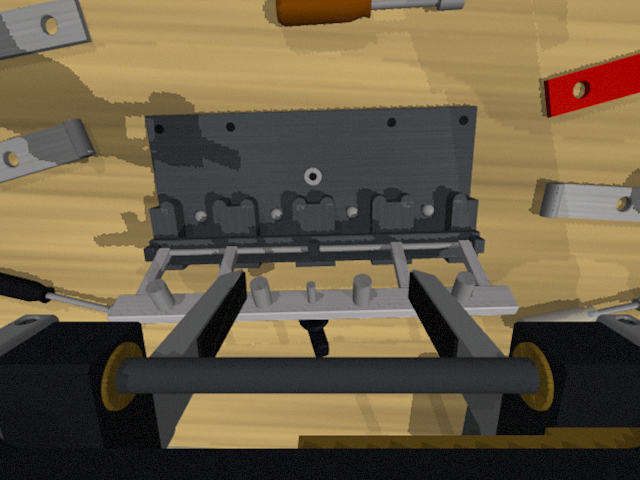

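```bash
cat >> h.py <<'E'
def pins(im,C,guess,save_as=None,r=9):
    g=im.astype(float).mean(2); out=[]
    for X in guess:
        u,v=proj(C,X); u0,v0=int(round(u)),int(round(v))
        w=g[v0-r:v0+r+1,u0-r:u0+r+1]; t=w.copy(); t=np.clip(t-(np.median(w)+0.5*(w.max()-np.median(w))),0,None)
        # keep the connected blob with max
        n,l=cv2.connectedComponents((t>0).astype(np.uint8)); k=l[np.unravel_index(t.argmax(),t.shape)]
        m=(l==k).astype(float); yy,xx=np.mgrid[v0-r:v0+r+1,u0-r:u0+r+1]
        out.append([(m*xx).sum()/m.sum(),(m*yy).sum()/m.sum(),m.sum()])
    return np.array(out)
E
python3 - <<'E'
from h import *
im,d=capture('wrist');s=ctrl.state();C=cam('wrist',s)
G=[[.5893,.1206,.018],[.5998-.003,.0326,.018],[.6035,-.0545,.018],[.6098,-.1427,.018]]
p=pins(im,C,G);print(p.round(1))
P=np.array([ray(C,q[:2],.0165) for q in p]);print(P.round(4))
print(np.linalg.norm(np.diff(P,axis=0),axis=1), np.degrees(np.arctan2(-(P[0]-P[3])[0],(P[0]-P[3])[1])), P.mean(0))
# plate mask from depth
K,R,c=C
vv,uu=np.mgrid[0:480,0:640];rays=np.stack([(uu-K[0,2])/K[0,0],(vv-K[1,2])/K[1,1],np.ones_like(uu)],-1)
W=(rays*d[...,None])@R.T+c
m=(abs(W[...,2]-.012)<.004)&(d>0)&(W[...,0]<.585)&(W[...,0]>.45)&(abs(W[...,1])<.22)
m&=im.astype(float).mean(2)<95
m=cv2.morphologyEx(m.astype(np.uint8),cv2.MORPH_OPEN,np.ones((3,3)))
print(m.sum())
ys=[];xs=[]
for col in range(170,465,3):
    r=np.where(m[:,col])[0]
    if len(r): xs.append(col);ys.append(r.min())
pts=np.array([ray(C,(a,b),.012) for a,b in zip(xs,ys)])
for _ in range(4):
    f=np.polyfit(pts[:,1],pts[:,0],1);e=abs(pts[:,0]-np.polyval(f,pts[:,1]));pts=pts[e<max(.001,2*np.median(e))]
print('front edge slope deg',np.degrees(np.arctan(-f[0])),f[1],len(pts))
E
```

```text
[[428.4 210.1  62. ]
 [351.7 211.6  57. ]
 [275.3 213.6  59. ]
 [199.2 215.9  57. ]]
[[ 0.5899  0.1242  0.0165]
 [ 0.5957  0.0342  0.0165]
 [ 0.6023 -0.0557  0.0165]
 [ 0.609  -0.1455  0.0165]]
[0.09020081 0.09009257 0.09007294] 4.060541393669207 [ 0.59923372 -0.01068839  0.0165    ]
27790
front edge slope deg 4.31329199682244 0.4848779026937742 99
```

>>> play_rows --moves '[[[-0.05,0.5,0],-1],[[-0.05,0.5,0],-1],[[-0.05,0.5,0],-1],[[-0.05,0.5,0],-1],[[-0.05,0.5,0],-1],[[-0.05,0.5,0],-1],[[-0.05,0.5,0],-1],[[-0.05,0.5,0],-1]]'

```text
time_s: 3.92
tcp_pos: [0.5914, 0.1081, 0.2256]
ee_rot: [-0.0, 0.254, 0.967, 0.0]
wrist_force: [-0.0, -0.1, 1.1]
grip_width: 0.0941
```

>>> play_rows --moves '[[[-0.05,0.5,0],-1],[[-0.05,0.5,0],-1],[[-0.05,0.5,0],-1],[[-0.05,0.5,0],-1],[[-0.05,0.5,0],-1],[[-0.05,0.5,0],-1],[[-0.05,0.5,0],-1],[[-0.05,0.5,0],-1]]'

```text
time_s: 4.58
tcp_pos: [0.5811, 0.208, 0.2256]
ee_rot: [-0.0, 0.511, 0.86, 0.0]
wrist_force: [1.1, -0.3, 0.2]
grip_width: 0.0939
```

>>> play_rows --moves '[[[-0.05,0.4,0],-1],[[-0.05,0.4,0],-1],[[-0.05,0.4,0],-1],[[-0.05,0.4,0],-1],[[-0.05,0.4,0],-1],[[-0.05,0.4,0],-1],[[-0.05,0.4,0],-1],[[0,0,0],0]]'

```text
time_s: 5.25
tcp_pos: [0.5718, 0.2796, 0.2253]
ee_rot: [-0.001, 0.703, 0.712, 0.0]
wrist_force: [-0.6, 0.3, -1.1]
grip_width: 0.0939
```

```bash
cat >> h.py <<'E'
def leaf(im,d,C,near,rad=.13,tops=True):
    """fit leaf strap: pixels grey with z in 3..22 mm near xy guess; returns centre, yaw(hole dir)"""
    K,R,c=C
    vv,uu=np.mgrid[0:480,0:640];rays=np.stack([(uu-K[0,2])/K[0,0],(vv-K[1,2])/K[1,1],np.ones_like(uu)],-1)
    W=(rays*d[...,None])@R.T+c
    f=im.astype(float); sat=f.max(2)-f.min(2)
    m=(sat<28)&(W[...,2]>.003)&(W[...,2]<.026)&(d>0)&(np.hypot(W[...,0]-near[0],W[...,1]-near[1])<rad)
    m=cv2.morphologyEx(m.astype(np.uint8),cv2.MORPH_OPEN,np.ones((3,3)))
    n,l,st,ce=cv2.connectedComponentsWithStats(m)
    best=min(range(1,n),key=lambda i:1e9 if st[i,4]<400 else -st[i,4])
    mk=(l==best).astype(np.uint8)
    cn,h=cv2.findContours(mk,cv2.RETR_CCOMP,cv2.CHAIN_APPROX_NONE)
    return mk,cn,h,W
E
python3 - <<'E'
from h import *
s=ctrl.state();im,d=capture('wrist');save('w2',im);C=cam('wrist',s);print(s['tcp_pos'],s['ee_rot'])
mk,cn,h,W=leaf(im,d,C,(.573,.33))
for k,c in enumerate(cn):
    if len(c)<15: continue
    P=np.array([ray(C,q[0],.008)[:2] for q in c],np.float32)
    r=cv2.minAreaRect(P*1000);print(k,h[0][k],len(c),np.array(r[0]).round(1),np.array(r[1]).round(1),round(r[2],2))
for r in spot_point('wrist','leaf1_hole')[:4]: print(r['p'],r['location'],ray(C,r['location'],.008))
E
```

```text
[0.57179743 0.27955987 0.22525835] [-5.85228645e-04  7.02676330e-01  7.11509402e-01  6.49608759e-05]
0 [-1 -1  1 -1] 307 [573.2 327.6] [132.9  40.1] 89.65
6 [ 7  5 -1  0] 48 [573.4 358.7] [19.  19.1] 47.06
0.81 [231.9, 211.7] [0.4563508  0.28011914 0.008     ]
0.7 [330.3, 145.6] [0.57377859 0.358108   0.008     ]
0.64 [25.3, 190.2] [0.21311833 0.3031367  0.008     ]
0.6 [372.5, 437.6] [ 0.64138215 -0.05371258  0.008     ]
```

View pics/w2.png

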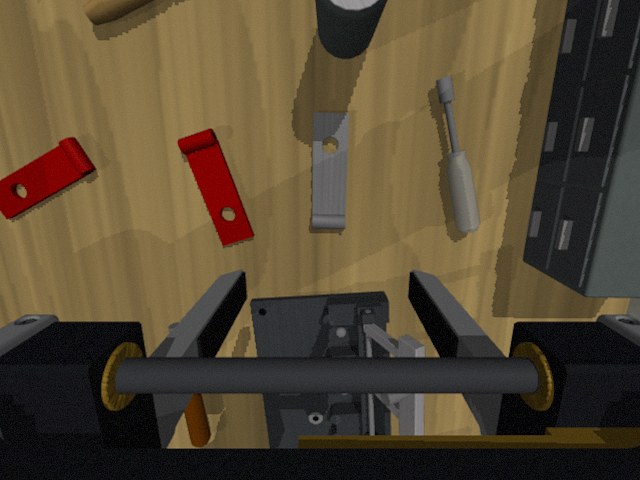

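>>> play_rows --moves '[[[0.03,0.7,-0.5],-0.1],[[0.03,0.74,-1],-0.1],[[0,0,-1],0],[[0,0,-1],0],[[0,0,-1],0],[[0,0,-1],0],[[0,0,-1],0],[[0,0,-1],0]]'

```text
time_s: 6.02
tcp_pos: [0.5748, 0.3114, 0.0371]
ee_rot: [-0.0, 0.707, 0.707, 0.0]
wrist_force: [0.1, 0.0, -0.7]
grip_width: 0.0941
```

>>> play_rows --moves '[[[0,0,-0.6],0],[[0,0,-0.4],0],[[0,0,-0.2],0],[[0,0,-0.1],0],[[0,0,0],0],[[0,0,0],0],[[0,0,0],0],[[0,0,0],0]]'

```text
time_s: 6.68
tcp_pos: [0.5752, 0.3124, 0.0063]
ee_rot: [0.0, 0.708, 0.706, 0.001]
wrist_force: [0.1, 0.7, -0.4]
grip_width: 0.094
```

Run:
```python
from h import *
s=ctrl.state();im,d=capture('wrist');save('w3',im);print(s['tcp_pos'],s['wrist_force'],s['joint_positions'])
```

```text
[0.5752342  0.31237105 0.00628456] [ 0.1097423   0.65338872 -0.38066884] [-0.90832233  0.65943078  0.4315523   1.81151466 -0.38439746  0.75310646
 -0.27445771]
```

View pics/w3.png

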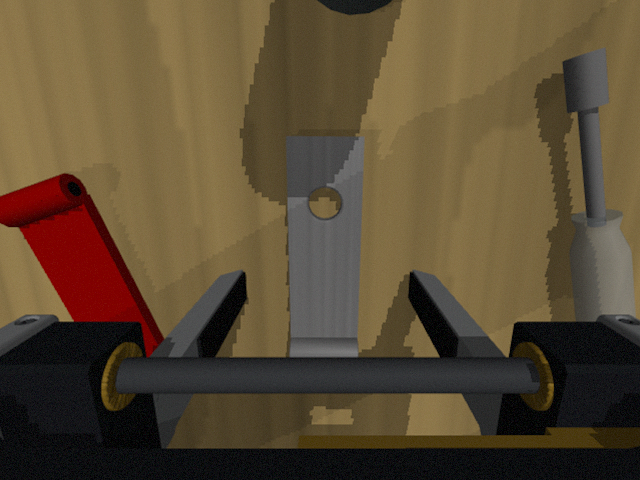

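>>> play_rows --moves '[[[0,0,-0.12],0],[[0,0,0],0],[[0,0,0],0],[[0,0,0],0],[[0,0,0],0],[[0,0,0],0],[[0,0,0],0],[[0,0,0],0]]' --hand -1 --squeeze 40

```text
time_s: 7.4
tcp_pos: [0.5749, 0.312, 0.0025]
ee_rot: [-0.0, 0.708, 0.706, 0.0]
wrist_force: [0.2, 0.5, 0.6]
grip_width: 0.0441
```

>>> play_rows --moves '[[[0,0,0],0],[[0,0,0],0],[[0,0,0],0],[[0,0,0.3],0],[[0,0,0.5],0],[[0,0,1],0],[[0,0,1],0],[[0,0,0],0]]'

```text
time_s: 8.07
tcp_pos: [0.5774, 0.3129, 0.0781]
ee_rot: [0.001, 0.708, 0.706, 0.003]
wrist_force: [1.4, 0.1, -2.4]
grip_width: 0.0392
```

Run:
```python
from h import *
s=ctrl.state();im,d=capture('wrist');save('w4',im);print(s['tcp_pos'],s['wrist_force'],s['grip_width'])
C=cam('wrist',s); z=s['tcp_pos'][2]
for r in spot_point('wrist','leaf1_hole')[:3]:
    l=r['location'];u,v=map(int,l); print(r['p'],l,[unp(C,(u+du,v+dv),d[v+dv,u+du]).round(4) for du,dv in((-28,0),(28,0),(0,-30),(0,30))],ray(C,l,z+.005))
```

```text
[0.57743871 0.31294782 0.0780839 ] [ 1.38707994  0.11107529 -2.40221516] 0.039214410494856
0.77 [325.9, 200.1] [array([0.5613, 0.3621, 0.0819]), array([0.5907, 0.3621, 0.083 ]), array([0.5761, 0.3776, 0.0835]), array([0.5759, 0.3461, 0.0831])] [0.57648024 0.36214901 0.0830839 ]
0.59 [174.7, 287.7] [array([0.4314, 0.2814, 0.0071]), array([4.736e-01, 2.782e-01, 3.000e-04]), array([0.4575, 0.307 , 0.0083]), array([0.4508, 0.2548, 0.0075])] [0.49145915 0.31322179 0.0830839 ]
```

View pics/w4.png

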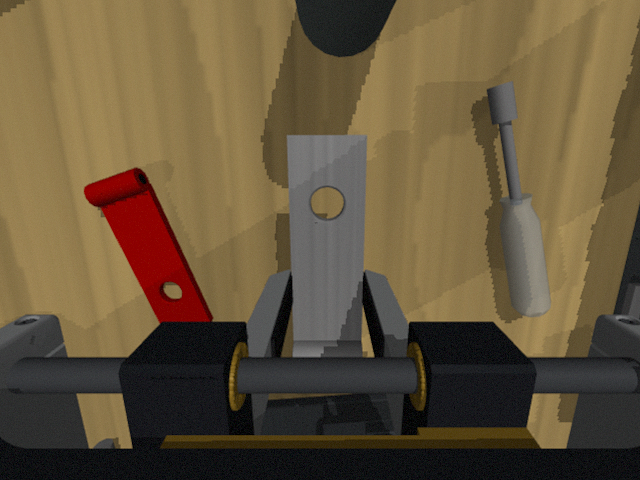

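>>> play_rows --moves '[[[-0.2,-0.5,0],-0.5],[[-0.2,-0.5,0],-0.7],[[-0.2,-0.5,0],-0.9],[[-0.2,-0.5,0],-0.9],[[-0.2,-0.5,0],-0.9],[[-0.2,-0.5,0],-0.9],[[-0.2,-0.5,0],-0.9],[[-0.2,-0.5,0],-0.9]]'

```text
time_s: 8.83
tcp_pos: [0.534, 0.2112, 0.0718]
ee_rot: [-0.0, 0.851, 0.525, -0.001]
wrist_force: [-0.2, -0.3, -2.9]
grip_width: 0.0396
```

>>> play_rows --moves '[[[-0.2,-0.4,0],-0.9],[[-0.2,-0.4,0],-0.9],[[-0.2,-0.4,0],-0.9],[[-0.2,-0.4,0],-0.9],[[-0.2,-0.4,0],-0.9],[[-0.2,-0.4,0],-0.9],[[-0.2,-0.4,0],-0.9],[[-0.2,-0.4,0],-0.9]]'

```text
time_s: 9.5
tcp_pos: [0.4941, 0.1314, 0.072]
ee_rot: [0.0, 0.955, 0.297, -0.001]
wrist_force: [-0.5, -0.5, -2.2]
grip_width: 0.0392
```

>>> play_rows --moves '[[[-0.2,-0.1,0],-0.9],[[-0.2,-0.1,0],-0.9],[[-0.2,-0.1,0],-0.9],[[-0.2,-0.1,0],-0.9],[[-0.2,-0.1,0],-0.9],[[-0.2,-0.1,0],-0.9],[[-0.2,-0.1,0],-0.9],[[0,0,0],-0.9]]'

```text
time_s: 10.17
tcp_pos: [0.4584, 0.1139, 0.072]
ee_rot: [0.0, 0.999, 0.05, -0.001]
wrist_force: [-0.1, 0.2, -2.7]
grip_width: 0.0393
```

```bash
cat > look.py <<'E'
from h import *
import sys
s=ctrl.state();im,d=capture('wrist');save(sys.argv[1],im);q=s['ee_rot'];psi=2*np.degrees(np.arctan2(q[2],q[1]))
print('tcp',s['tcp_pos'].round(4),'psi',round(psi,2),'F',s['wrist_force'].round(1),'w',round(s['grip_width'],4),'t',s['time_s'])
C=cam('wrist',s); z=s['tcp_pos'][2]
for r in spot_point('wrist','leaf1_hole')[:4]: print('hole',round(r['p'],2),np.round(r['location'],1),ray(C,r['location'],z+.005).round(4))
for r in spot_point('wrist','pin1')[:5]: print('pin',round(r['p'],2),np.round(r['location'],1),ray(C,r['location'],.0165).round(4))
E
python3 look.py w5
```

```text
tcp [0.4584 0.1139 0.072 ] psi 5.68 F [-0.1  0.2 -2.7] w 0.0393 t 10.1667
hole 0.93 [116.9 240.8] [0.4747 0.229  0.077 ]
hole 0.69 [328.5 201.3] [0.5072 0.1174 0.077 ]
pin 0.87 [333.1  57. ] [0.5895 0.1223 0.0165]
pin 0.79 [607.5  63.1] [ 0.6032 -0.0518  0.0165]
pin 0.6 [470.6  63.1] [0.5946 0.0349 0.0165]
```

View pics/w5.png

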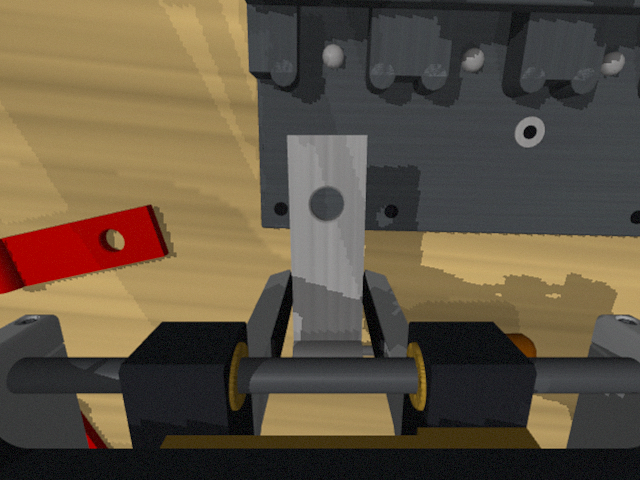

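>>> play_rows --moves '[[[0.2,0.02,-0.3],-0.2],[[0.2,0.02,-0.5],-0.18],[[0,0,-0.5],0],[[0,0,-0.4],0],[[0,0,0],0],[[0,0,0],0],[[0,0,0],0],[[0,0,0],0]]'

```text
time_s: 10.98
tcp_pos: [0.4702, 0.1156, 0.0304]
ee_rot: [-0.0, 0.999, 0.038, 0.0]
wrist_force: [0.4, -0.7, -3.4]
grip_width: 0.0393
```

```bash
cat > look2.py <<'E'
from h import *
import sys
# precise: hole centre by ellipse, pin centroid, edges of leaf
s=ctrl.state();im,d=capture('wrist');save(sys.argv[1],im);q=s['ee_rot'];psi=2*np.degrees(np.arctan2(q[2],q[1]))
print('tcp',s['tcp_pos'].round(4),'psi',round(psi,2),'F',s['wrist_force'].round(1),'w',round(s['grip_width'],4),'t',round(s['time_s'],2))
C=cam('wrist',s); z=s['tcp_pos'][2]
G=np.array([[.5897,.1235,.0165],[.5955,.0343,.0165],[.6023,-.055,.0165],[.6088,-.1445,.0165]])
ok=[g for g in G if 15<proj(C,g)[0]<625 and 15<proj(C,g)[1]<465]
p=pins(im,C,ok,r=11)
for a in p: print('pin',a.round(1),ray(C,a[:2],.0165).round(4))
# hole
t=np.radians(psi); g=s['tcp_pos']+np.array([.049*np.cos(t),.049*np.sin(t),.005])
u,v=proj(C,g); r=30
gray=cv2.cvtColor(im,cv2.COLOR_RGB2GRAY); w=gray[int(v)-r:int(v)+r,int(u)-r:int(u)+r]
cs=cv2.HoughCircles(cv2.resize(w,None,fx=4,fy=4,interpolation=cv2.INTER_CUBIC),cv2.HOUGH_GRADIENT,1.5,100,param1=80,param2=20,minRadius=50,maxRadius=90)
if cs is not None:
    x,y,R=cs[0][0]; a=((x+.5)/4-.5+int(u)-r,(y+.5)/4-.5+int(v)-r); h=ray(C,a,z+.005); print('hole',np.round(a,1),R/4,h.round(4))
    c,sn=np.cos(np.radians(4.15)),np.sin(np.radians(4.15))
    for b in p:
        e=ray(C,b[:2],.0165)-h; print('rel jig along %.1f lat %.1f mm'%(1e3*(c*e[0]+sn*e[1]),1e3*(-sn*e[0]+c*e[1])))
E
python3 look2.py w6
```

```text
tcp [0.4702 0.1156 0.0304] psi 4.36 F [ 0.4 -0.7 -3.4] w 0.0393 t 10.98
pin [324.8  55.5  86. ] [0.5921 0.1253 0.0165]
pin [499.3  59.8  93. ] [0.597  0.0342 0.0165]
hole [325.6 204.6] 17.7125 [0.5173 0.1193 0.0354]
rel jig along 75.1 lat 0.6 mm
rel jig along 73.4 lat -90.6 mm
```

View pics/w6.png

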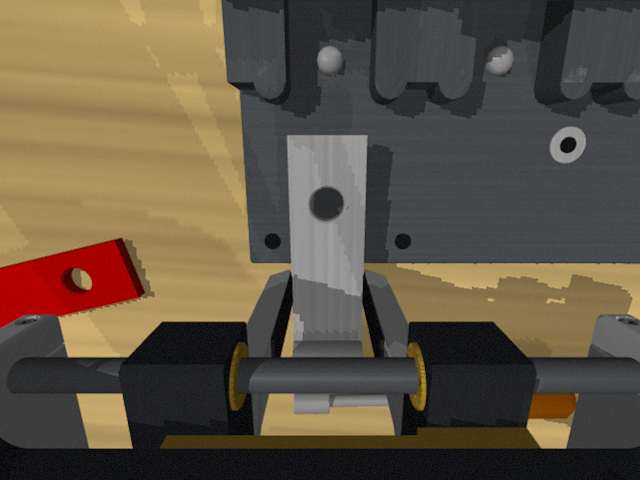

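Run:
```python
import cv2,numpy as np
im=cv2.imread('pics/w6.png'); a=im[20:150,250:410]; cv2.imwrite('pics/w6c.png',cv2.resize(a,None,fx=4.5,fy=4.5,interpolation=cv2.INTER_CUBIC))
```

```text
(no output)
```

View pics/w6c.png

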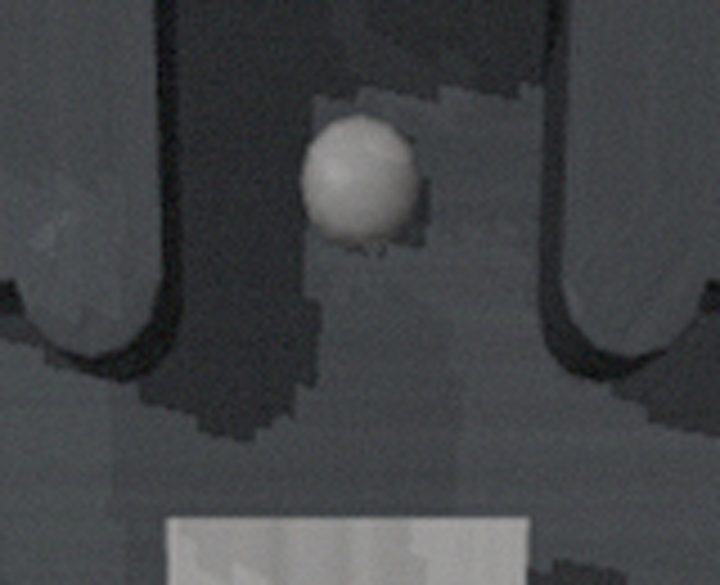

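>>> play_rows --moves '[[[0.15,-0.03,-0.09],0],[[0.15,0,-0.09],0],[[0.15,0,0],0],[[0.15,0,0],0],[[0,0,0],0],[[0,0,0],0],[[0,0,0],0],[[0,0,0],0]]'

```text
time_s: 11.7
tcp_pos: [0.4847, 0.1148, 0.0255]
ee_rot: [-0.0, 0.999, 0.038, -0.0]
wrist_force: [-0.3, -1.1, -2.3]
grip_width: 0.0391
```

```bash
sed -i 's/+0.5\*(w.max/+0.3*(w.max/' h.py; sed -i 's/r=11)/r=13)/' look2.py; python3 look2.py w7;python3 - <<'E'
import cv2,numpy as np
im=cv2.imread('pics/w7.png'); a=im[40:240,240:420]; cv2.imwrite('pics/w7c.png',cv2.resize(a,None,fx=3,fy=3,interpolation=cv2.INTER_CUBIC))
E
```

```text
tcp [0.4847 0.1148 0.0255] psi 4.36 F [-0.3 -1.1 -2.3] w 0.0391 t 11.7
pin [322.6  84.1 232. ] [0.592  0.1245 0.0165]
pin [498.3  89.7 266. ] [0.5962 0.0333 0.0165]
hole [325.6 203.4] 17.6 [0.5324 0.1185 0.0305]
rel jig along 60.0 lat 1.6 mm
rel jig along 57.5 lat -89.7 mm
```

View pics/w7c.png

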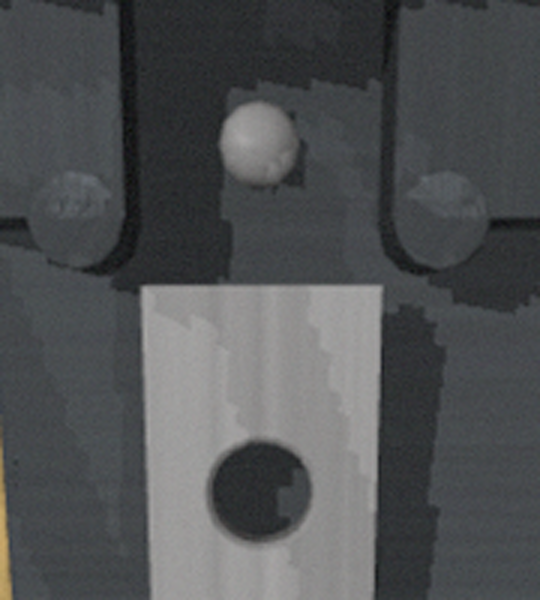

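>>> play_rows --moves '[[[0.2,0.025,0],0],[[0.2,0.015,0],0],[[0.2,0.015,0],0],[[0.2,0.015,0],0],[[0.2,0.015,0],0],[[0.2,0.015,0],0],[[0.2,0.015,0],0],[[0.2,0.015,0],0]]'

```text
time_s: 12.42
tcp_pos: [0.5254, 0.118, 0.0254]
ee_rot: [0.0, 0.999, 0.038, -0.0]
wrist_force: [0.2, 0.1, -2.9]
grip_width: 0.0393
```

```bash
python3 look2.py w8;python3 - <<'E'
import cv2,numpy as np
im=cv2.imread('pics/w8.png'); a=im[40:240,240:420]; cv2.imwrite('pics/w8c.png',cv2.resize(a,None,fx=3,fy=3,interpolation=cv2.INTER_CUBIC))
E
```

```text
tcp [0.5254 0.118  0.0254] psi 4.36 F [ 0.2  0.1 -2.9] w 0.0393 t 12.42
pin [315.2 172.5 130. ] [0.5876 0.1287 0.0165]
pin [488.9 169.7 255. ] [0.5962 0.0331 0.0165]
hole [327.1 203.8] 16.625 [0.5729 0.121  0.0304]
rel jig along 15.2 lat 6.6 mm
rel jig along 16.9 lat -89.3 mm
```

View pics/w8c.png

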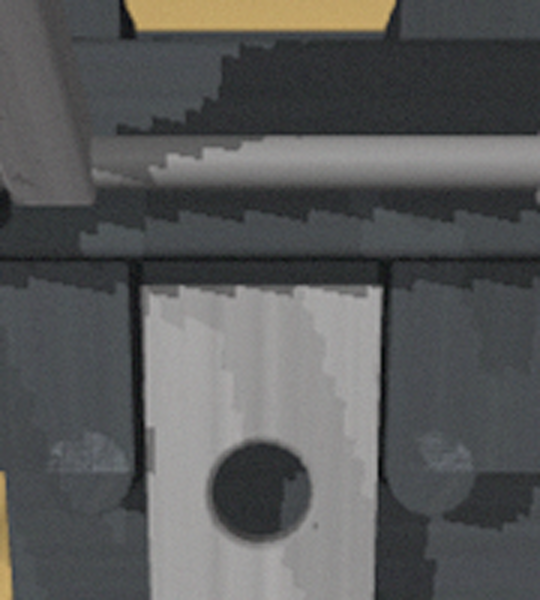

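>>> play_rows --moves '[[[0.15,0.01,0],0],[[0.15,0.01,0],0],[[0.15,0.01,0],0],[[0.15,0.01,0],0],[[0,0,0],0],[[0,0,0],0],[[0,0,0],0],[[0,0,0],0]]'

```text
time_s: 13.13
tcp_pos: [0.5396, 0.119, 0.0254]
ee_rot: [-0.0, 0.999, 0.038, -0.0]
wrist_force: [-0.2, 0.3, -2.1]
grip_width: 0.0393
```

```bash
python3 look2.py w9;python3 - <<'E'
import cv2,numpy as np
im=cv2.imread('pics/w9.png'); a=im[100:260,240:420]; cv2.imwrite('pics/w9c.png',cv2.resize(a,None,fx=4,fy=4,interpolation=cv2.INTER_CUBIC)); cv2.imwrite('pics/w9d.png',cv2.resize(cv2.convertScaleAbs(im[180:230,300:355],alpha=2.5),None,fx=8,fy=8,interpolation=cv2.INTER_CUBIC))
E
```

```text
tcp [0.5396 0.119  0.0254] psi 4.36 F [-0.2  0.3 -2.1] w 0.0393 t 13.13
pin [324.1 185.1 176. ] [0.5953 0.1243 0.0165]
pin [485.6 195.5 244. ] [0.5963 0.0331 0.0165]
hole [327.1 203.8] 16.625 [0.5872 0.122  0.0304]
rel jig along 8.3 lat 1.7 mm
rel jig along 2.7 lat -89.3 mm
```

View pics/w9c.png

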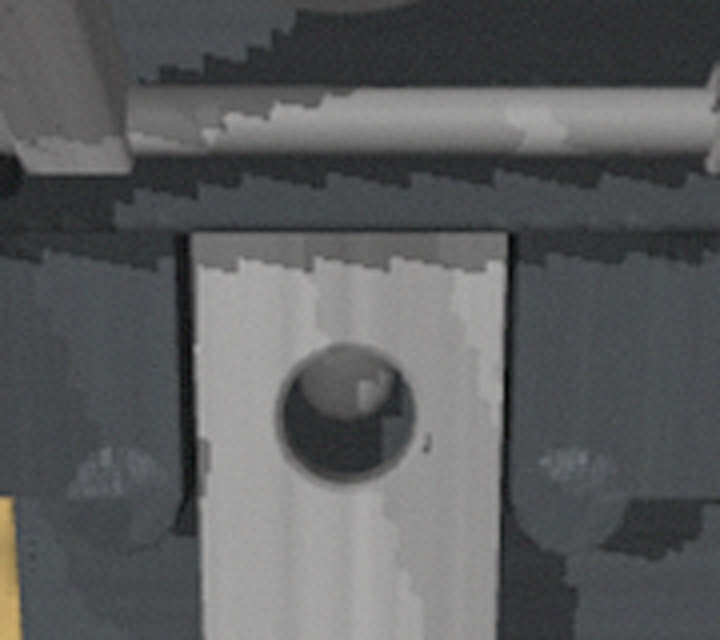

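View pics/w9d.png

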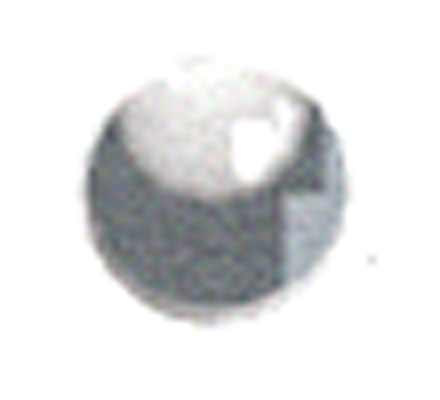

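>>> play_rows --moves '[[[0.06,0.004,0],0],[[0.06,0.004,0],0],[[0.02,0,0],0],[[0,0,0],0],[[0,0,-0.1],0],[[0,0,0],0],[[0,0,0],0],[[0,0,0],0]]'

```text
time_s: 13.85
tcp_pos: [0.5433, 0.1192, 0.0229]
ee_rot: [0.0, 0.999, 0.038, -0.0]
wrist_force: [0.8, 0.2, -1.9]
grip_width: 0.0395
```

```bash
python3 look2.py w10;python3 - <<'E'
import cv2,numpy as np
im=cv2.imread('pics/w10.png');  cv2.imwrite('pics/w10d.png',cv2.resize(cv2.convertScaleAbs(im[180:230,300:355],alpha=2),None,fx=8,fy=8,interpolation=cv2.INTER_CUBIC))
E
```

```text
tcp [0.5433 0.1192 0.0229] psi 4.36 F [ 0.8  0.2 -1.9] w 0.0395 t 13.85
pin [328.8 200.1 149. ] [0.5911 0.1212 0.0165]
pin [486.8 202.6 249. ] [0.5963 0.0331 0.0165]
hole [326.7 202.7] 17.675 [0.5914 0.1224 0.0279]
rel jig along -0.4 lat -1.2 mm
rel jig along -1.6 lat -89.4 mm
```

View pics/w10d.png

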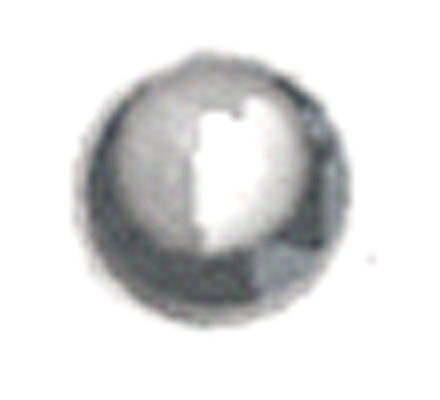

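>>> play_rows --moves '[[[0.02,0,0],0],[[0,0,-0.06],0],[[0,0,-0.06],0],[[0,0,-0.06],0],[[0,0,-0.06],0],[[0,0,-0.06],0],[[0,0,0],0],[[0,0,0],0]]'

```text
time_s: 14.57
tcp_pos: [0.5438, 0.1192, 0.0154]
ee_rot: [0.0, 0.999, 0.038, -0.0]
wrist_force: [-0.3, -1.2, -2.5]
grip_width: 0.0391
```

```bash
python3 look2.py w11;python3 - <<'E'
import cv2,numpy as np
im=cv2.imread('pics/w11.png');  cv2.imwrite('pics/w11d.png',cv2.resize(cv2.convertScaleAbs(im[180:230,300:355],alpha=2),None,fx=8,fy=8,interpolation=cv2.INTER_CUBIC))
E
```

```text
tcp [0.5438 0.1192 0.0154] psi 4.36 F [-0.3 -1.2 -2.5] w 0.0391 t 14.57
pin [323.7 202.5 260. ] [0.5912 0.1239 0.0165]
pin [493.  205.8 255. ] [0.5963 0.0331 0.0165]
hole [327.1 203.8] 16.8125 [0.5913 0.1221 0.0204]
rel jig along 0.1 lat 1.8 mm
rel jig along -1.5 lat -89.2 mm
```

View pics/w11d.png

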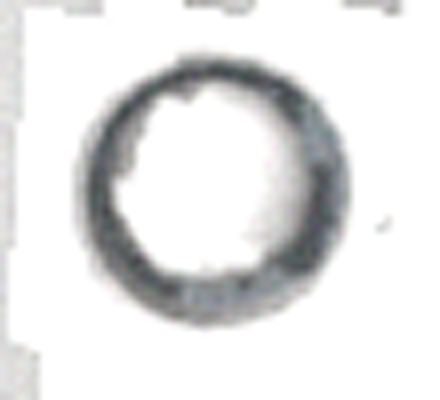

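>>> play_rows --moves '[[[0,0,-0.03],0],[[0,0,0],0],[[0,0,0],0],[[0,0,0],0],[[0,0,0],0],[[0,0,0],0],[[0,0,0],0],[[0,0,0],0]]'

```text
time_s: 15.28
tcp_pos: [0.5439, 0.1193, 0.0147]
ee_rot: [-0.0, 0.999, 0.038, 0.0]
wrist_force: [0.1, -0.2, -3.1]
grip_width: 0.0395
```

>>> play_rows --moves '[[[0,0,0],0],[[0,0,0],0],[[0,0,0],0],[[0,0,0],0],[[0,0,0.1],0],[[0,0,0.3],0],[[0,0,1],0],[[0,0,1],0]]' --hand 1

```text
time_s: 15.95
tcp_pos: [0.5433, 0.1187, 0.0754]
ee_rot: [0.0, 0.999, 0.038, -0.001]
wrist_force: [-0.3, -0.3, 0.7]
grip_width: 0.0893
```

```bash
python3 look2.py w12
```

```text
tcp [0.5433 0.1187 0.0754] psi 4.32 F [-0.3 -0.3  0.7] w 0.0893 t 15.95
pin [323.3 188.  121. ] [0.5914 0.1242 0.0165]
pin [451.6 190.5 179. ] [0.5964 0.0332 0.0165]
pin [577.9 190.9 172. ] [ 0.6028 -0.0565  0.0165]
hole [325.9 188.8] 12.63125 [0.5986 0.1227 0.0804]
rel jig along -7.0 lat 2.0 mm
rel jig along -8.7 lat -89.2 mm
rel jig along -8.7 lat -179.1 mm
```

View pics/w12.png

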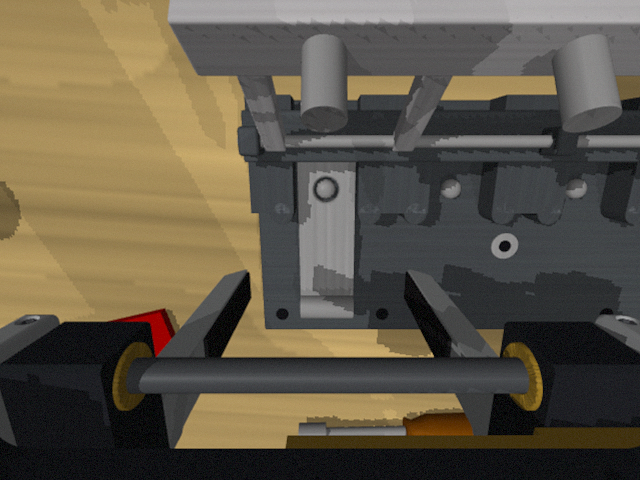

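>>> play_rows --moves '[[[-0.1,-0.6,1],0.5],[[-0.2,-0.8,1],1],[[-0.2,-0.8,1],1],[[-0.2,-0.8,1],1],[[-0.2,-0.8,1],1],[[-0.2,-0.8,0],1],[[-0.2,-0.8,0],1],[[-0.2,-0.8,0],1]]'

```text
time_s: 16.67
tcp_pos: [0.5062, -0.0367, 0.2007]
ee_rot: [-0.0, 0.955, 0.297, 0.001]
wrist_force: [-0.2, -1.1, 0.5]
grip_width: 0.094
```

>>> play_rows --moves '[[[-0.2,-0.8,0],1],[[-0.2,-0.8,0],1],[[-0.2,-0.8,0],1],[[-0.2,-0.8,0],1],[[-0.2,-0.8,0],1],[[-0.2,-0.8,0],1],[[-0.2,-0.8,0],1],[[-0.2,-0.8,0],1]]'

```text
time_s: 17.33
tcp_pos: [0.4658, -0.1969, 0.2003]
ee_rot: [-0.0, 0.836, 0.549, 0.0]
wrist_force: [0.4, 0.6, 0.2]
grip_width: 0.0939
```

>>> play_rows --moves '[[[-0.2,-0.8,0],1],[[-0.2,-0.8,0],1],[[-0.2,-0.8,0],1],[[-0.2,-0.8,0],1],[[-0.2,-0.8,0],1],[[-0.2,-0.8,0],1],[[-0.2,-0.8,0],1],[[-0.2,-0.8,0],1]]'

```text
time_s: 18.0
tcp_pos: [0.4258, -0.3569, 0.2003]
ee_rot: [0.0, 0.653, 0.758, 0.0]
wrist_force: [0.7, 0.2, 0.7]
grip_width: 0.0938
```

```bash
cat > lookleaf.py <<'E'
from h import *
import sys
s=ctrl.state();im,d=capture('wrist');save(sys.argv[1],im);C=cam('wrist',s);q=s['ee_rot'];psi=2*np.degrees(np.arctan2(q[2],q[1]))
print('tcp',s['tcp_pos'].round(4),'psi',round(psi,2),'w',round(s['grip_width'],4))
mk,cn,h,W=leaf(im,d,C,(float(sys.argv[2]),float(sys.argv[3])))
R=[]
for k,c in enumerate(cn):
    if len(c)<15: continue
    P=np.array([ray(C,q[0],.008)[:2] for q in c],np.float32)
    r=cv2.minAreaRect(P*1000);R.append(r);print(k,h[0][k],len(c),np.array(r[0]).round(1),np.array(r[1]).round(1),round(r[2],2))
o=max(R,key=lambda r:r[1][0]*r[1][1]); hs=[r for r in R if 14<r[1][0]<22 and 14<r[1][1]<22]
if hs:
    hc=np.array(hs[0][0]); b=cv2.boxPoints(o); e=b[1]-b[0] if np.linalg.norm(b[1]-b[0])>np.linalg.norm(b[2]-b[1]) else b[2]-b[1]
    e/=np.linalg.norm(e); e*=np.sign(e@(hc-np.array(o[0]))); a=np.degrees(np.arctan2(e[1],e[0]))
    g=hc-45*e; print('yaw',round(a,2),'hole',hc.round(1),'grip(-20)',g.round(1),'move mm',(g-1000*s['tcp_pos'][:2]).round(1),'dz',(-1000*s['tcp_pos'][2]+3).round(1))
E
python3 lookleaf.py w13 .417 -.315
```

```text
tcp [ 0.4258 -0.3569  0.2003] psi 98.53 w 0.0938
0 [-1 -1  1 -1] 306 [ 421.7 -329.2] [ 40.4 132.9] 12.74
9 [10  8 -1  0] 55 [ 416.2 -296.4] [22.  18.2] 53.01
yaw 102.74 hole [ 416.2 -296.4] grip(-20) [ 426.1 -340.3] move mm [ 0.3 16.6] dz -197.3
```

View pics/w13.png

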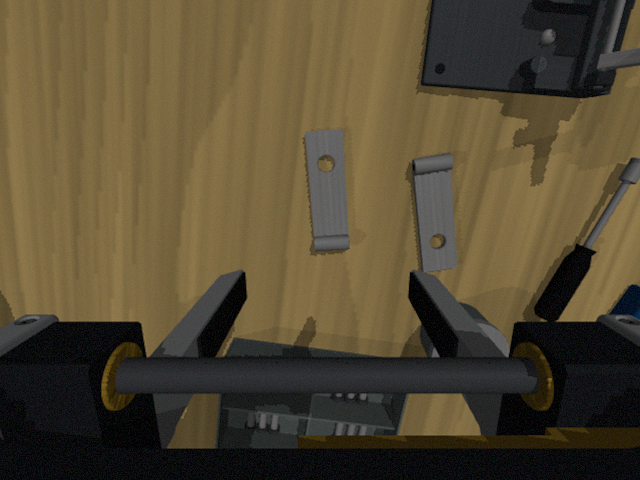

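>>> play_rows --moves '[[[-0.02,0.3,-0.5],0.5],[[-0.02,0.28,-1],0.55],[[0,0,-1],0],[[0,0,-1],0],[[0,0,-1],0],[[0,0,-1],0],[[0,0,-1],0],[[0,0,-0.6],0]]'

```text
time_s: 18.72
tcp_pos: [0.4246, -0.3407, 0.0205]
ee_rot: [-0.001, 0.626, 0.78, -0.0]
wrist_force: [-1.2, 0.2, -0.3]
grip_width: 0.0939
```

>>> play_rows --moves '[[[0,0,-0.4],0],[[0,0,-0.2],0],[[0,0,-0.1],0],[[0,0,0],0],[[0,0,0],0],[[0,0,0],0],[[0,0,0],0],[[0,0,0],0]]'

```text
time_s: 19.38
tcp_pos: [0.4257, -0.3413, 0.0052]
ee_rot: [0.0, 0.625, 0.78, 0.0]
wrist_force: [-0.7, 0.2, -0.8]
grip_width: 0.094
```

```bash
python3 lookleaf.py w14 .417 -.315
```

```text
tcp [ 0.4257 -0.3413  0.0052] psi 102.57 w 0.094
0 [-1 -1  1 -1] 575 [ 421.4 -325.2] [ 41.1 124.7] 12.5
36 [37 35 -1  0] 97 [ 414.9 -297.8] [17.8 17.4] 57.71
yaw 102.5 hole [ 414.9 -297.8] grip(-20) [ 424.6 -341.8] move mm [-1.1 -0.4] dz -2.2
```

View pics/w14.png

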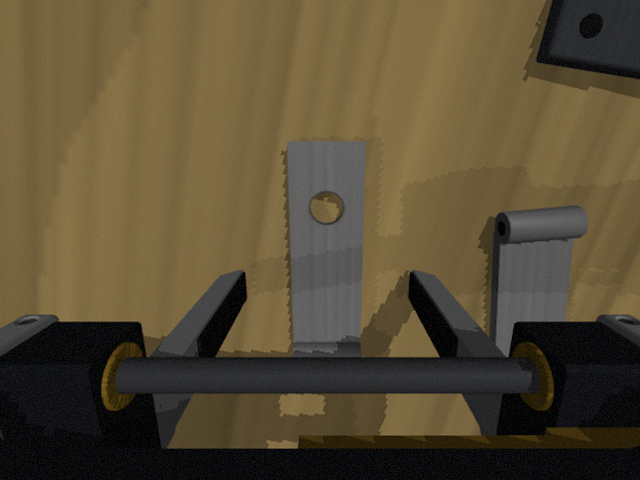

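Aligned; grip it.

>>> play_rows --moves '[[[0,0,-0.1],0],[[0,0,0],0],[[0,0,0],0],[[0,0,0],0],[[0,0,0],0],[[0,0,0],0],[[0,0,0],0],[[0,0,0],0]]' --hand -1 --squeeze 40

```text
time_s: 20.1
tcp_pos: [0.4254, -0.3413, 0.0022]
ee_rot: [-0.0, 0.626, 0.78, -0.0]
wrist_force: [-0.2, -1.0, 0.3]
grip_width: 0.044
```

>>> play_rows --moves '[[[0,0,0],0],[[0,0,0],0],[[0,0,0],0],[[0,0,0.3],0],[[0,0,0.5],0],[[0,0,1],0],[[0,0,1],0],[[0,0,0],0]]'

```text
time_s: 20.77
tcp_pos: [0.4268, -0.3429, 0.0768]
ee_rot: [0.002, 0.626, 0.78, 0.001]
wrist_force: [2.4, -1.7, -2.7]
grip_width: 0.0391
```

```bash
python3 look2.py w15
```

```text
tcp [ 0.4268 -0.3429  0.0768] psi 102.51 F [ 2.4 -1.7 -2.7] w 0.0391 t 20.77
hole [326.7 208.4] 17.7125 [ 0.4163 -0.2991  0.0818]
```

View pics/w15.png

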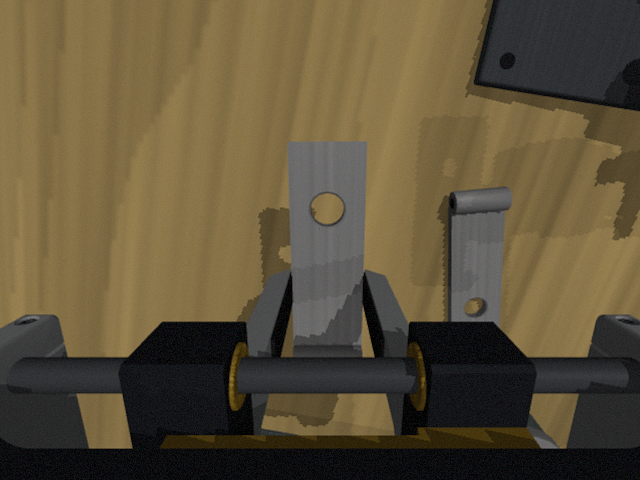

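>>> play_rows --moves '[[[0.1,0.46,0],-0.5],[[0.1,0.46,0],-0.8],[[0.1,0.46,0],-1],[[0.1,0.46,0],-1],[[0.1,0.46,0],-1],[[0.1,0.46,0],-1],[[0.1,0.46,0],-1],[[0.1,0.46,0],-1]]'

```text
time_s: 21.48
tcp_pos: [0.445, -0.2484, 0.0717]
ee_rot: [-0.0, 0.803, 0.596, -0.0]
wrist_force: [0.4, 0.1, -3.9]
grip_width: 0.039
```

>>> play_rows --moves '[[[0.1,0.46,0],-1],[[0.1,0.46,0],-1],[[0.1,0.46,0],-1],[[0.1,0.46,0],-1],[[0.1,0.46,0],-1],[[0.1,0.46,0],-1],[[0.1,0.46,0],-1],[[0.1,0.46,0],-1]]'

```text
time_s: 22.15
tcp_pos: [0.465, -0.1564, 0.0718]
ee_rot: [-0.0, 0.936, 0.352, -0.0]
wrist_force: [0.5, -0.6, -4.5]
grip_width: 0.039
```

>>> play_rows --moves '[[[0.1,0.46,0],-1],[[0.1,0.46,0],-1],[[0.1,0.46,0],-1],[[0.1,0.46,0],-1],[[0.1,0.46,0],-1],[[0.1,0.46,0],-1],[[0.1,0.46,0],-1],[[0,0.3,0],-1]]'

```text
time_s: 22.82
tcp_pos: [0.4829, -0.0679, 0.0717]
ee_rot: [-0.0, 0.997, 0.08, -0.0]
wrist_force: [0.3, -0.5, -4.4]
grip_width: 0.0394
```

>>> play_rows --moves '[[[0,0.2,0],-1],[[0,0,-0.4],-0.2],[[0,0,-0.5],0],[[0,0,-0.4],0],[[0,0,-0.3],0],[[0,0,0],0],[[0,0,0],0],[[0,0,0],0]]'

```text
time_s: 23.48
tcp_pos: [0.4829, -0.0646, 0.0324]
ee_rot: [0.0, 0.999, 0.04, 0.0]
wrist_force: [-0.1, 0.3, -3.2]
grip_width: 0.0391
```

```bash
python3 look2.py w16
```

```text
tcp [ 0.4829 -0.0646  0.0324] psi 4.56 F [-0.1  0.3 -3.2] w 0.0391 t 23.48
pin [158.   58.3 243. ] [0.5971 0.0331 0.0165]
pin [328.3  59.4 230. ] [ 0.6036 -0.0564  0.0165]
pin [498.6  61.5 279. ] [ 0.6097 -0.1462  0.0165]
hole [326.7 209.4] 16.5125 [ 0.5274 -0.0615  0.0374]
rel jig along 76.3 lat 89.3 mm
rel jig along 76.3 lat -0.4 mm
rel jig along 75.9 lat -90.4 mm
```

View pics/w16.png

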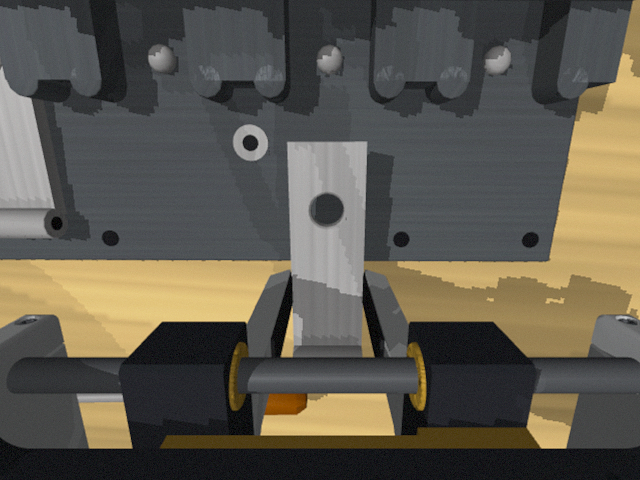

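>>> play_rows --moves '[[[0.1,-0.04,-0.14],-0.05],[[0.2,0.015,-0.14],0],[[0.2,0.015,0],0],[[0,0,0],0],[[0.2,0.015,0],0],[[0.2,0.015,0],0],[[0.2,0.015,0],0],[[0,0,0],0]]'

```text
time_s: 24.2
tcp_pos: [0.5117, -0.0633, 0.0253]
ee_rot: [0.0, 0.999, 0.038, 0.0]
wrist_force: [-0.2, -0.2, -3.8]
grip_width: 0.0393
```

```bash
cat > crop.py <<'E'
import cv2,sys
n=sys.argv[1];im=cv2.imread(f'pics/{n}.png')[60:260,240:420];cv2.imwrite(f'pics/{n}c.png',cv2.resize(cv2.convertScaleAbs(im,alpha=1.3),None,fx=3,fy=3,interpolation=cv2.INTER_CUBIC))
E
python3 look2.py w17; python3 crop.py w17
```

```text
tcp [ 0.5117 -0.0633  0.0253] psi 4.4 F [-0.2 -0.2 -3.8] w 0.0393 t 24.2
pin [157.  116.5 250. ] [0.5966 0.0329 0.0165]
pin [326.4 115.9 213. ] [ 0.6037 -0.0566  0.0165]
pin [495.9 117.6 268. ] [ 0.6097 -0.1463  0.0165]
hole [326.7 210.2] 16.5875 [ 0.5558 -0.0603  0.0303]
rel jig along 47.5 lat 90.1 mm
rel jig along 48.0 lat 0.3 mm
rel jig along 47.5 lat -89.7 mm
```

View pics/w17c.png

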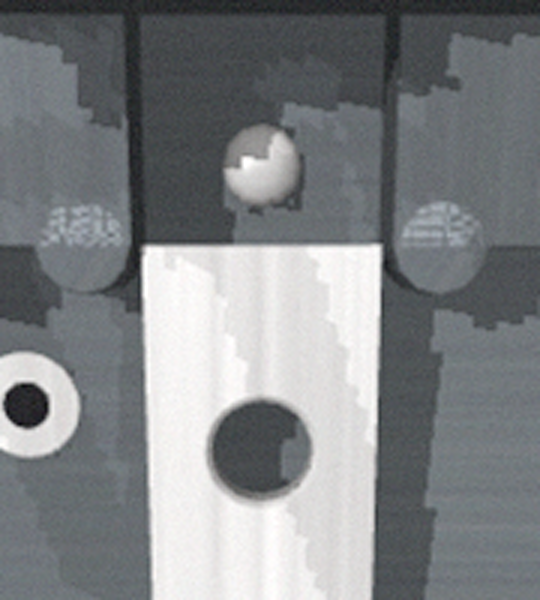

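>>> play_rows --moves '[[[0.22,0.015,0],0],[[0.22,0.015,0],0],[[0.22,0.015,0],0],[[0.22,0.015,0],0],[[0.22,0.015,0],0],[[0.22,0.015,0],0],[[0.22,0.015,0],0],[[0.22,0.015,0],0]]'

```text
time_s: 24.92
tcp_pos: [0.5549, -0.0604, 0.0252]
ee_rot: [0.0, 0.999, 0.038, -0.0]
wrist_force: [0.3, 0.9, -4.7]
grip_width: 0.0392
```

>>> play_rows --moves '[[[0.1,0.005,0],0],[[0,0,0],0],[[0,0,-0.1],0],[[0,0,0],0],[[0,0,0],0],[[0,0,0],0],[[0,0,0],0],[[0,0,0],0]]'

```text
time_s: 25.58
tcp_pos: [0.5568, -0.0602, 0.0228]
ee_rot: [-0.0, 0.999, 0.038, 0.0]
wrist_force: [-0.0, 0.1, -4.5]
grip_width: 0.0396
```

```bash
python3 look2.py w18; python3 crop.py w18
```

```text
tcp [ 0.5568 -0.0602  0.0228] psi 4.36 F [-0.   0.1 -4.5] w 0.0396 t 25.58
pin [165.5 201.8 233. ] [0.5969 0.0325 0.0165]
pin [320.9 193.7  92. ] [ 0.6079 -0.0536  0.0165]
pin [486.8 202.6 253. ] [ 0.6098 -0.1463  0.0165]
hole [326.7 208.7] 17.525 [ 0.6017 -0.0573  0.0278]
rel jig along 1.7 lat 89.9 mm
rel jig along 6.4 lat 3.2 mm
rel jig along 1.6 lat -89.4 mm
```

View pics/w18c.png

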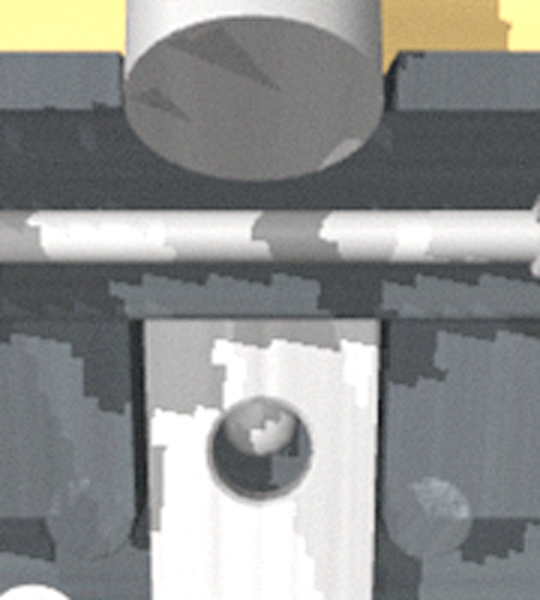

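>>> play_rows --moves '[[[0.06,0.005,0],0],[[0.06,0.005,0],0],[[0,0,0],0],[[0,0,0],0],[[0,0,0],0],[[0,0,-0.1],0],[[0,0,0],0],[[0,0,0],0]]'

```text
time_s: 26.3
tcp_pos: [0.5597, -0.06, 0.02]
ee_rot: [-0.0, 0.999, 0.038, -0.0]
wrist_force: [-0.5, 0.6, -5.1]
grip_width: 0.0387
```

```bash
python3 look2.py w19; python3 crop.py w19
```

```text
tcp [ 0.5597 -0.06    0.02  ] psi 4.36 F [-0.5  0.6 -5.1] w 0.0387 t 26.3
pin [163.8 208.  234. ] [0.5968 0.0326 0.0165]
pin [326.7 207.5 161. ] [ 0.6038 -0.0571  0.0165]
pin [488.6 208.5 252. ] [ 0.6099 -0.1463  0.0165]
hole [327.1 209.4] 16.85 [ 0.6043 -0.0572  0.025 ]
rel jig along -0.9 lat 90.1 mm
rel jig along -0.5 lat 0.2 mm
rel jig along -0.8 lat -89.3 mm
```

View pics/w19c.png

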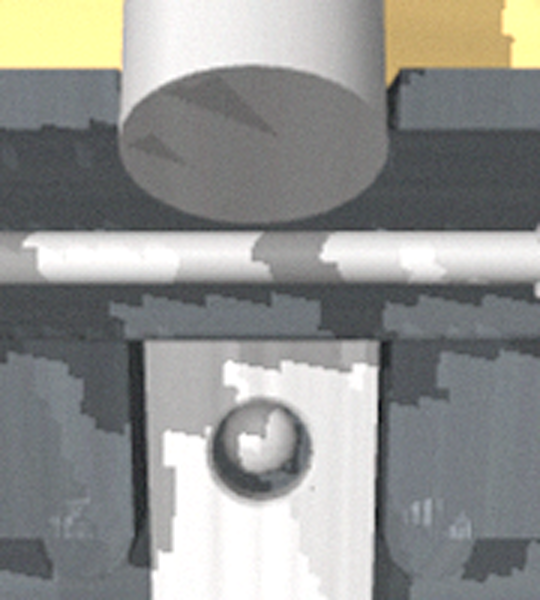

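Centred (pin 262,437; hole 261,447 with parallax). Lower and release.

>>> play_rows --moves '[[[0,0,-0.06],0],[[0,0,-0.06],0],[[0,0,-0.06],0],[[0,0,-0.04],0],[[0,0,0],0],[[0,0,0],0],[[0,0,0],0],[[0,0,0],0]]'

```text
time_s: 27.02
tcp_pos: [0.5599, -0.06, 0.0147]
ee_rot: [-0.0, 0.999, 0.038, 0.0]
wrist_force: [1.4, -1.4, -3.6]
grip_width: 0.0392
```

>>> play_rows --moves '[[[0,0,0],0],[[0,0,0],0],[[0,0,0],0],[[0,0,0],0],[[0,0,0.1],0],[[0,0,0.3],0],[[0,0,1],0],[[0,0,1],0]]' --hand 1

```text
time_s: 27.68
tcp_pos: [0.5592, -0.0603, 0.0755]
ee_rot: [0.0, 0.999, 0.038, -0.001]
wrist_force: [0.4, -0.0, 0.8]
grip_width: 0.0894
```

```bash
python3 look2.py w20
```

```text
tcp [ 0.5592 -0.0603  0.0755] psi 4.32 F [ 0.4 -0.   0.8] w 0.0894 t 27.68
pin [ 71.4 191.5 129. ] [0.5916 0.1236 0.0165]
pin [200.3 193.6 174. ] [0.5969 0.0323 0.0165]
pin [325.7 194.  112. ] [ 0.6033 -0.0567  0.0165]
pin [452.1 193.4 199. ] [ 0.6103 -0.1465  0.0165]
hole [327.1 193.3] 12.9125 [ 0.6122 -0.057   0.0805]
rel jig along -7.5 lat 181.6 mm
rel jig along -8.8 lat 90.2 mm
rel jig along -8.9 lat 0.9 mm
rel jig along -8.4 lat -89.1 mm
```

View pics/w20.png

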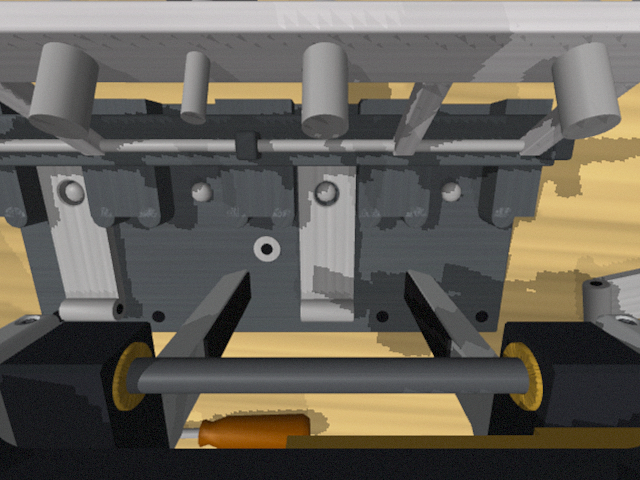

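>>> play_rows --moves '[[[0,0,1],0],[[0,-0.4,1],-0.8],[[-0.1,-0.5,1],-1],[[-0.1,-0.5,1],-1],[[-0.1,-0.5,1],-1],[[-0.1,-0.5,0],-1],[[-0.1,-0.5,0],-1],[[-0.1,-0.5,0],-1]]'

```text
time_s: 28.4
tcp_pos: [0.5448, -0.1456, 0.2007]
ee_rot: [-0.0, 0.98, -0.2, 0.001]
wrist_force: [0.0, -0.7, 0.1]
grip_width: 0.0942
```

>>> play_rows --moves '[[[-0.1,-0.5,0],-1],[[-0.1,-0.5,0],-1],[[-0.1,-0.5,0],-1],[[-0.1,-0.5,0],-1],[[-0.1,-0.5,0],-1],[[-0.1,-0.5,0],-1],[[-0.1,-0.5,0],-1],[[-0.1,-0.5,0],-1]]'

```text
time_s: 29.07
tcp_pos: [0.5246, -0.2457, 0.2003]
ee_rot: [-0.0, 0.887, -0.462, 0.0]
wrist_force: [0.5, -0.2, -0.1]
grip_width: 0.0938
```

>>> play_rows --moves '[[[0,-0.5,0],-1],[[0,-0.5,0],-1],[[0,-0.5,0],-1],[[0,0,0],-1],[[0,0,0],-1],[[0,0,0],0],[[0,0,0],0],[[0,0,0],0]]'

```text
time_s: 29.73
tcp_pos: [0.5249, -0.2824, 0.2]
ee_rot: [-0.0, 0.795, -0.607, 0.0]
wrist_force: [0.1, 0.6, 0.8]
grip_width: 0.094
```

```bash
python3 lookleaf.py w21 .545 -.341; python3 -c "
from h import *;print(ctrl.state()['joint_positions'].round(2))"
```

```text
tcp [ 0.5249 -0.2824  0.2   ] psi -74.69 w 0.094
0 [-1 -1  1 -1] 332 [ 546.  -336.9] [ 40.2 132.9] 17.64
12 [13 11 -1  0] 50 [ 555.7 -366.8] [18.6 18.3] 59.06
yaw -72.36 hole [ 555.7 -366.8] grip(-20) [ 542.  -323.9] move mm [ 17.1 -41.5] dz -197.0
[-0.5   0.7   1.36  1.84 -0.73  1.23 -1.79]
```

View pics/w21.png

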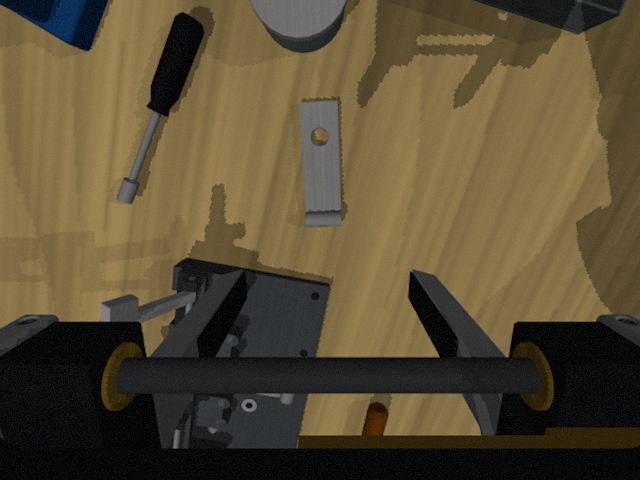

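>>> play_rows --moves '[[[0.34,-0.8,-0.5],0.3],[[0.34,-0.86,-1],0.28],[[0,0,-1],0],[[0,0,-1],0],[[0,0,-1],0],[[0,0,-1],0],[[0,0,-1],0],[[0,0,-0.6],0]]'

```text
time_s: 30.45
tcp_pos: [0.5412, -0.3232, 0.0198]
ee_rot: [0.0, 0.807, -0.591, -0.001]
wrist_force: [-0.3, -0.2, 0.1]
grip_width: 0.0936
```

>>> play_rows --moves '[[[0,0,-0.4],0],[[0,0,-0.2],0],[[0,0,-0.1],0],[[0,0,0],0],[[0,0,0],0],[[0,0,0],0],[[0,0,0],0],[[0,0,0],0]]'

```text
time_s: 31.12
tcp_pos: [0.5422, -0.324, 0.0052]
ee_rot: [-0.0, 0.806, -0.591, 0.0]
wrist_force: [-1.1, -0.5, 0.1]
grip_width: 0.094
```

```bash
python3 lookleaf.py w22 .545 -.341; python3 -c "
from h import *;print(ctrl.state()['joint_positions'].round(2))"
```

```text
tcp [ 0.5422 -0.324   0.0052] psi -72.5 w 0.094
0 [-1 -1  1 -1] 586 [ 547.5 -340.8] [ 40.4 123.7] 17.65
38 [39 37 -1  0] 94 [ 556.1 -367.3] [17.7 17.3] 17.43
yaw -72.35 hole [ 556.1 -367.3] grip(-20) [ 542.5 -324.4] move mm [ 0.3 -0.3] dz -2.2
[-0.25  0.89  1.02  1.89 -0.95  0.95 -1.6 ]
```

View pics/w22.png

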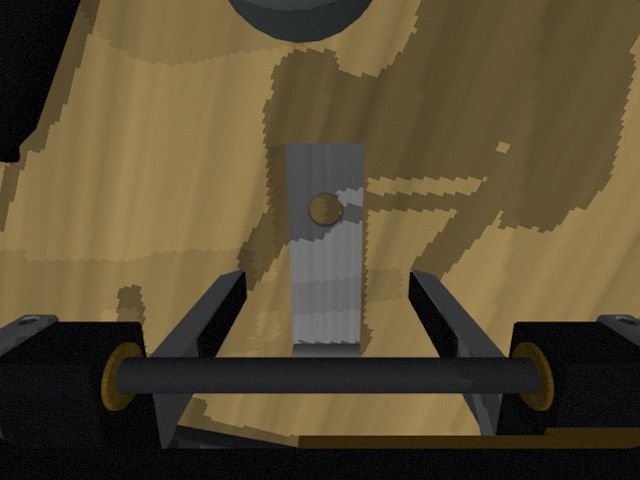

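>>> play_rows --moves '[[[0,0,-0.1],0],[[0,0,0],0],[[0,0,0],0],[[0,0,0],0],[[0,0,0],0],[[0,0,0],0],[[0,0,0],0],[[0,0,0],0]]' --hand -1 --squeeze 40

```text
time_s: 31.83
tcp_pos: [0.5419, -0.324, 0.0022]
ee_rot: [-0.0, 0.806, -0.591, 0.0]
wrist_force: [-0.1, -0.1, 0.6]
grip_width: 0.0442
```

>>> play_rows --moves '[[[0,0,0],0],[[0,0,0],0],[[0,0,0],0],[[0,0,0.3],0],[[0,0,0.5],0],[[0,0,1],0],[[0,0,1],0],[[0,0,0],0]]'

```text
time_s: 32.5
tcp_pos: [0.543, -0.3257, 0.0772]
ee_rot: [-0.0, 0.806, -0.592, 0.002]
wrist_force: [0.4, -1.1, -2.7]
grip_width: 0.0389
```

```bash
python3 look2.py w23
```

```text
tcp [ 0.543  -0.3257  0.0772] psi -72.56 F [ 0.4 -1.1 -2.7] w 0.0389 t 32.5
pin [193. 435.  27.] [ 0.6058 -0.1307  0.0165]
hole [326.7 209.6] 15.7625 [ 0.5563 -0.3693  0.0822]
rel jig along 66.6 lat 234.4 mm
```

View pics/w23.png

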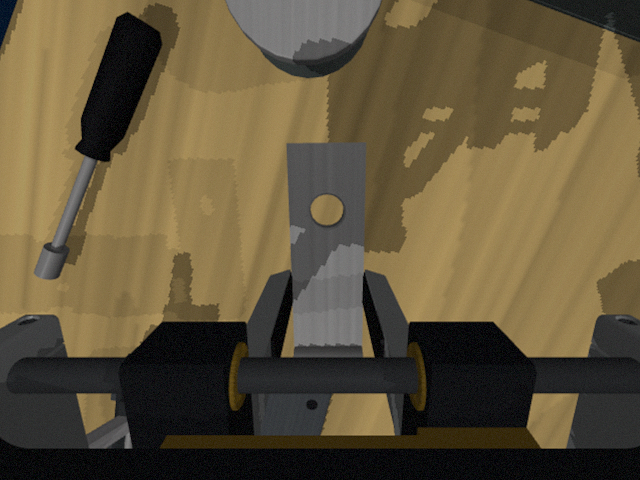

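>>> play_rows --moves '[[[-0.1,0.3,0],0.5],[[-0.1,0.3,0],0.8],[[-0.1,0.3,0],1],[[-0.1,0.3,0],1],[[-0.1,0.3,0],1],[[-0.1,0.3,0],1],[[-0.1,0.3,0],1],[[-0.1,0.3,0],1]]'

```text
time_s: 33.22
tcp_pos: [0.5212, -0.2633, 0.0718]
ee_rot: [-0.0, 0.93, -0.367, -0.0]
wrist_force: [-0.5, 0.2, -3.9]
grip_width: 0.0392
```

>>> play_rows --moves '[[[-0.1,0.3,0],1],[[-0.1,0.3,0],1],[[-0.1,0.3,0],1],[[-0.1,0.3,0],1],[[-0.1,0.3,0],1],[[-0.1,0.3,0],1],[[-0.1,0.3,0],1],[[-0.1,0.3,0],1]]'

```text
time_s: 33.88
tcp_pos: [0.5012, -0.2034, 0.0719]
ee_rot: [-0.0, 0.995, -0.097, -0.0]
wrist_force: [-1.0, 0.1, -4.5]
grip_width: 0.0392
```

>>> play_rows --moves '[[[-0.1,0.3,0],1],[[-0.1,0.3,0],1],[[-0.1,0.3,0],1],[[-0.1,0.3,0],0.9],[[0,0.3,-0.5],0],[[0,0.3,-0.5],0],[[0,0.2,-0.5],0],[[0,0,-0.1],0]]'

```text
time_s: 34.55
tcp_pos: [0.4906, -0.1524, 0.0294]
ee_rot: [-0.0, 0.999, 0.037, -0.002]
wrist_force: [-1.7, 0.6, -4.8]
grip_width: 0.0393
```

```bash
python3 look2.py w24; python3 -c "
from h import *;print(ctrl.state()['joint_positions'].round(2))"
```

```text
tcp [ 0.4906 -0.1524  0.0294] psi 4.27 F [-1.7  0.6 -4.8] w 0.0393 t 34.55
pin [144.6  74.6  27. ] [ 0.5963 -0.0494  0.0165]
pin [330.9  59.9 257. ] [ 0.6103 -0.1462  0.0165]
hole [325.2 210.9] 17.525 [ 0.5343 -0.1488  0.0344]
rel jig along 69.0 lat 94.7 mm
rel jig along 76.0 lat -2.9 mm
[-0.46  0.55  0.81  2.14 -0.62  0.71 -0.73]
```

View pics/w24.png

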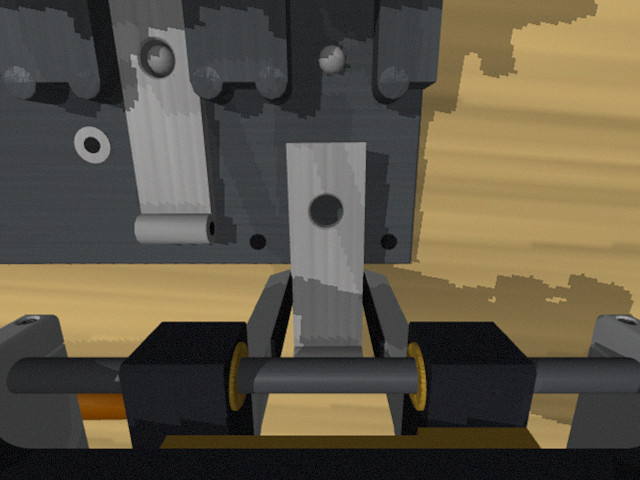

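>>> play_rows --moves '[[[0.05,-0.06,-0.06],0],[[0.15,-0.04,-0.04],0],[[0.2,0.015,0],0],[[0,0,0],0],[[0.2,0.015,0],0],[[0.2,0.015,0],0],[[0.2,0.015,0],0],[[0,0,0],0]]'

```text
time_s: 35.27
tcp_pos: [0.5183, -0.1548, 0.0298]
ee_rot: [0.0, 0.999, 0.038, 0.0]
wrist_force: [0.3, 0.4, -3.9]
grip_width: 0.0392
```

```bash
python3 look2.py w25; python3 crop.py w25
```

```text
tcp [ 0.5183 -0.1548  0.0298] psi 4.33 F [ 0.3  0.4 -3.9] w 0.0392 t 35.27
pin [157.8 116.6 228. ] [ 0.6035 -0.0569  0.0165]
pin [323.2 116.4 244. ] [ 0.6103 -0.1464  0.0165]
hole [326.3 210.6] 16.6625 [ 0.5621 -0.1517  0.0348]
rel jig along 48.1 lat 91.5 mm
rel jig along 48.4 lat 1.8 mm
```

View pics/w25c.png

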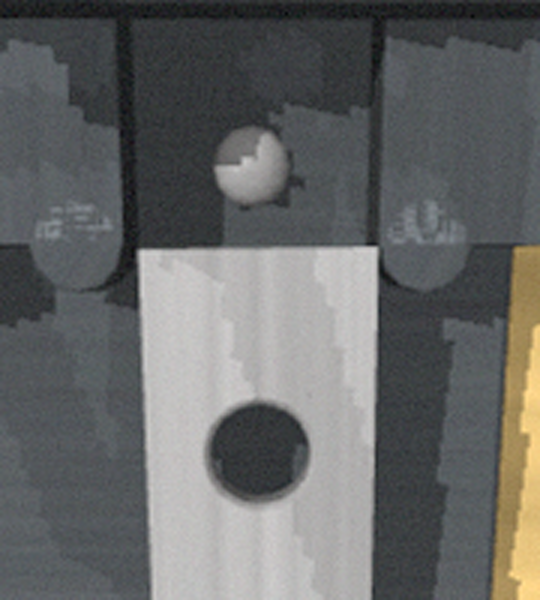

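>>> play_rows --moves '[[[0,0.04,-0.06],-0.06],[[0,0.02,-0.06],-0.06],[[0,0,-0.06],0],[[0,0,0],0],[[0.15,0.011,0],0],[[0.2,0.015,0],0],[[0.2,0.015,0],0],[[0,0,0],0]]'

```text
time_s: 35.98
tcp_pos: [0.5321, -0.1523, 0.0253]
ee_rot: [0.0, 0.999, 0.034, 0.0]
wrist_force: [-0.7, -0.4, -3.9]
grip_width: 0.0393
```

```bash
python3 look2.py w26; python3 crop.py w26
```

```text
tcp [ 0.5321 -0.1523  0.0253] psi 3.85 F [-0.7 -0.4 -3.9] w 0.0393 t 35.98
pin [159.  144.6 227. ] [ 0.6037 -0.0571  0.0165]
pin [311.1 155.4  52. ] [ 0.6034 -0.1395  0.0165]
hole [326.3 210.2] 16.9625 [ 0.5763 -0.1496  0.0303]
rel jig along 34.0 lat 90.3 mm
rel jig along 27.8 lat 8.1 mm
```

View pics/w26c.png

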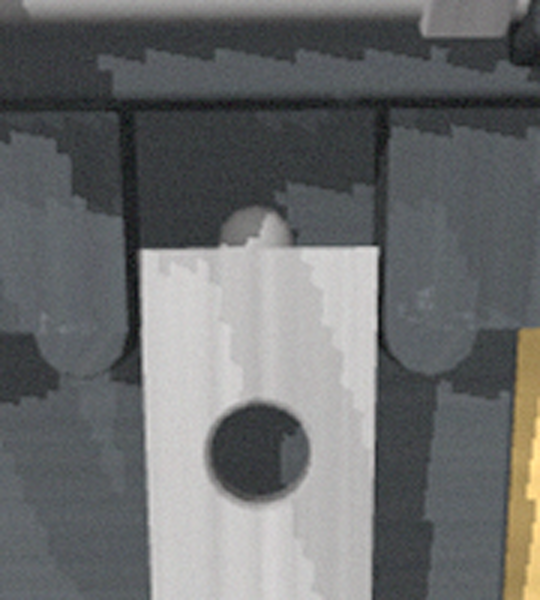

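>>> play_rows --moves '[[[0.16,0.02,0],0],[[0.16,0.02,0],0],[[0.16,0.012,0],0],[[0.16,0.012,0],0],[[0.16,0.012,0],0],[[0.16,0.012,0],0],[[0.16,0.012,0],0],[[0.16,0.012,0],0]]'

```text
time_s: 36.7
tcp_pos: [0.563, -0.1496, 0.0252]
ee_rot: [-0.0, 0.999, 0.033, -0.0]
wrist_force: [-0.9, -0.9, -4.6]
grip_width: 0.0395
```

>>> play_rows --moves '[[[0.06,0.004,0],0],[[0.03,0,0],0],[[0,0,-0.1],0],[[0,0,0],0],[[0,0,0],0],[[0,0,0],0],[[0,0,0],0],[[0,0,0],0]]'

```text
time_s: 37.37
tcp_pos: [0.5648, -0.1496, 0.0228]
ee_rot: [-0.0, 0.999, 0.033, 0.0]
wrist_force: [-0.5, -0.6, -3.8]
grip_width: 0.0393
```

```bash
python3 look2.py w27; python3 crop.py w27
```

```text
tcp [ 0.5648 -0.1496  0.0228] psi 3.79 F [-0.5 -0.6 -3.8] w 0.0393 t 37.37
pin [165.5 205.6 208. ] [ 0.6037 -0.0571  0.0165]
pin [313.  197.5  43. ] [ 0.6136 -0.1392  0.0165]
hole [325.6 209.8] 17.5625 [ 0.6091 -0.1465  0.0278]
rel jig along 1.0 lat 89.6 mm
rel jig along 4.9 lat 7.0 mm
```

View pics/w27c.png

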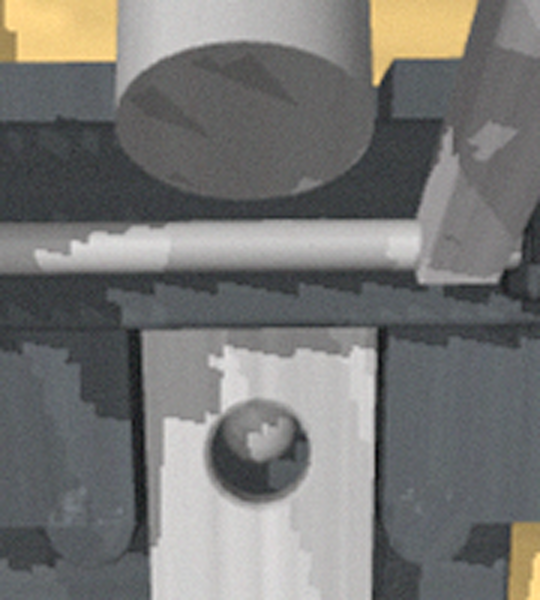

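>>> play_rows --moves '[[[0.05,0.004,0],0],[[0.035,0.004,0],0],[[0,0,0],0],[[0,0,0],0],[[0,0,0],0],[[0,0,-0.1],0],[[0,0,0],0],[[0,0,0],0]]'

```text
time_s: 38.08
tcp_pos: [0.5669, -0.1493, 0.02]
ee_rot: [-0.0, 0.999, 0.033, -0.0]
wrist_force: [0.4, 0.2, -3.6]
grip_width: 0.0393
```

```bash
python3 look2.py w28; python3 crop.py w28
```

```text
tcp [ 0.5669 -0.1493  0.02  ] psi 3.8 F [ 0.4  0.2 -3.6] w 0.0393 t 38.08
pin [164.2 210.2 216. ] [ 0.6036 -0.0573  0.0165]
pin [327.  208.1 164. ] [ 0.6107 -0.1471  0.0165]
hole [325.9 210.6] 16.7375 [ 0.6108 -0.1465  0.025 ]
rel jig along -0.7 lat 89.5 mm
rel jig along -0.2 lat -0.6 mm
```

View pics/w28c.png

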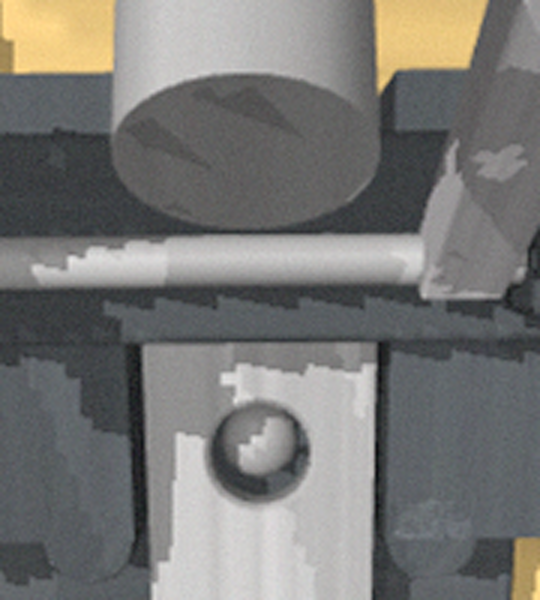

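Good; lower, release, lift.

>>> play_rows --moves '[[[0,0,-0.06],0],[[0,0,-0.06],0],[[0,0,-0.06],0],[[0,0,-0.04],0],[[0,0,0],0],[[0,0,0],0],[[0,0,0],0],[[0,0,0],0]]'

```text
time_s: 38.8
tcp_pos: [0.567, -0.1494, 0.0148]
ee_rot: [-0.0, 0.999, 0.033, 0.0]
wrist_force: [0.2, -0.2, -3.8]
grip_width: 0.0395
```

>>> play_rows --moves '[[[0,0,0],0],[[0,0,0],0],[[0,0,0],0],[[0,0,0],0],[[0,0,0.1],0],[[0,0,0.3],0],[[0,0,1],0],[[0,0,1],0]]' --hand 1

```text
time_s: 39.47
tcp_pos: [0.5663, -0.1496, 0.0754]
ee_rot: [0.0, 0.999, 0.033, -0.001]
wrist_force: [0.5, 0.0, 0.9]
grip_width: 0.089
```

>>> play_rows --moves '[[[0,0.5,1],0],[[0,0.5,1],0],[[0,0.5,1],0],[[0,0.5,0],0],[[0,0.5,0],0],[[0,0.5,0],0],[[0,0.5,0],0],[[0,0,0],0]]'

```text
time_s: 40.13
tcp_pos: [0.5672, -0.0593, 0.1499]
ee_rot: [-0.0, 0.999, 0.034, -0.0]
wrist_force: [1.2, 0.6, -0.2]
grip_width: 0.0942
```

```bash
python3 look2.py w29
python3 - <<'E'
from h import *
im,d=capture('top');save('top1',im);C=cam('top')
for t in ('lid_bar','lid_hinge','knob_grip'):
    for r in spot_point('top',t)[:2]:
        u,v=map(int,np.round(r['location']));print(t,round(r['p'],2),r['location'],unp(C,r['location'],np.median(d[v-2:v+3,u-2:u+3])).round(3))
im,d=capture('scene');save('scene1',im);C=cam('scene')
for t in ('lid_bar','lid_hinge','knob_grip'):
    for r in spot_point('scene',t)[:2]:
        u,v=map(int,np.round(r['location']));print(t,round(r['p'],2),r['location'],unp(C,r['location'],np.median(d[v-1:v+2,u-1:u+2])).round(3))
im=cv2.imread('pics/scene1.png')[200:350,200:400];cv2.imwrite('pics/scene1c.png',cv2.resize(im,None,fx=4,fy=4,interpolation=cv2.INTER_CUBIC))
E
```

```text
tcp [ 0.5672 -0.0593  0.1499] psi 3.95 F [ 1.2  0.6 -0.2] w 0.0942 t 40.13
pin [131.4 189.8  22. ] [0.593  0.1248 0.0165]
pin [230.7 192.4 113. ] [0.5969 0.0324 0.0165]
pin [326.5 197.  246. ] [ 0.5987 -0.0572  0.0165]
pin [421.4 201.8 184. ] [ 0.6002 -0.1466  0.0165]
hole [333.4 192.2] 15.575 [ 0.621  -0.0596  0.1549]
rel jig along -14.5 lat 186.0 mm
rel jig along -17.3 lat 93.5 mm
rel jig along -22.1 lat 4.0 mm
rel jig along -27.0 lat -85.3 mm
lid_bar 0.86 [284.1, 157.2] [0.666 0.068 0.131]
lid_bar 0.65 [152.6, 193.5] [0.581 0.453 0.06 ]
lid_hinge 0.81 [315.4, 171.0] [ 0.537 -0.016  0.6  ]
knob_grip 0.48 [311.8, 147.9] [ 0.586 -0.01   0.578]
lid_bar 0.76 [284.0, 288.1] [0.669 0.063 0.132]
lid_hinge 0.95 [281.3, 279.8] [0.659 0.039 0.134]
knob_grip 0.58 [257.0, 287.4] [0.715 0.009 0.118]
knob_grip 0.35 [264.7, 257.0] [ 0.649 -0.047  0.135]
```

View pics/w29.png

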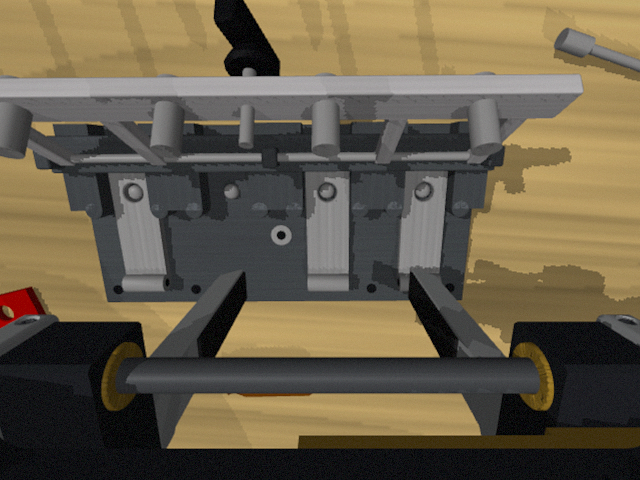

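View pics/scene1c.png

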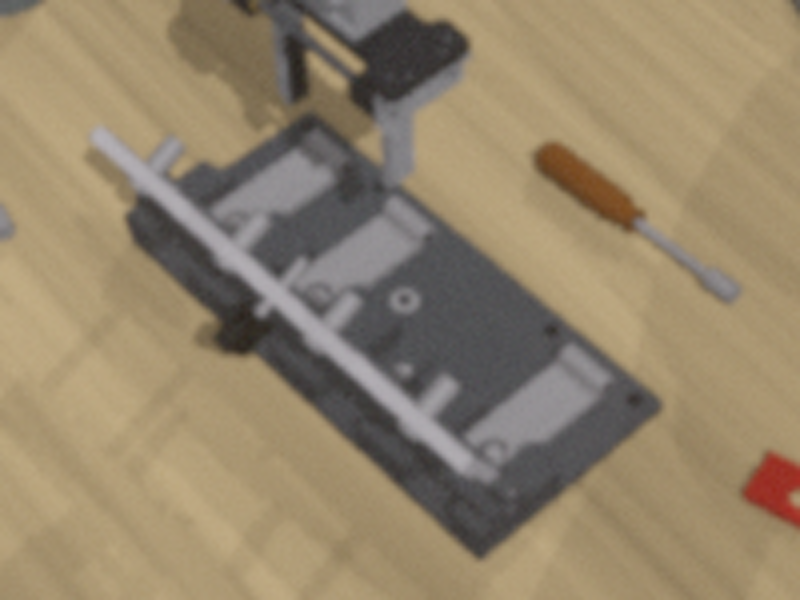

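View pics/top1.png

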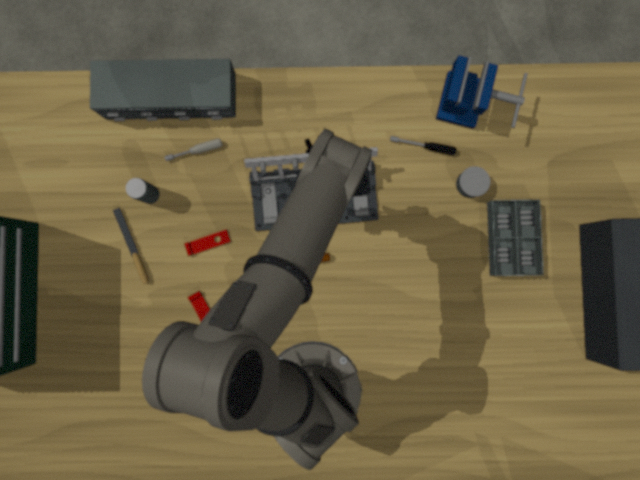

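>>> play_rows --moves '[[[0,0.4,1],0],[[0,0.5,0.4],0],[[0.8,0.6,0],0],[[1,0.6,0],0],[[1,0.6,0],0],[[1,0.6,0],0],[[1,0.6,0],0],[[1,0.6,0],0]]' --hand -1 --squeeze 20

```text
time_s: 41.25
tcp_pos: [0.7131, 0.0513, 0.1844]
ee_rot: [-0.0, 0.999, 0.033, -0.0]
wrist_force: [0.1, -0.8, 1.0]
grip_width: 0.044
```

>>> play_rows --moves '[[[0.4,0,0],0],[[0,0,0],0],[[0,0,0],0],[[0,0,-0.5],0],[[0,0,-0.5],0],[[0,0,-0.5],0],[[0,0,0],0],[[0,0,0],0]]'

```text
time_s: 41.92
tcp_pos: [0.7211, 0.0506, 0.1461]
ee_rot: [0.0, 0.999, 0.033, -0.001]
wrist_force: [0.1, -0.3, 0.7]
grip_width: 0.0005
```

```bash
python3 look2.py w30
python3 - <<'E'
from h import *
im,d=capture('scene');save('scene2',im)
im=cv2.imread('pics/scene2.png')[180:350,190:400];cv2.imwrite('pics/scene2c.png',cv2.resize(im,None,fx=3.8,fy=3.5,interpolation=cv2.INTER_CUBIC))
E
```

```text
tcp [0.7211 0.0506 0.1461] psi 3.79 F [ 0.1 -0.3  0.7] w 0.0005 t 41.92
pin [244. 344.   1.] [0.5932 0.1289 0.0165]
pin [327.2 347.5  40. ] [0.5947 0.0416 0.0165]
pin [429.2 338.9  83. ] [ 0.6118 -0.064   0.0165]
pin [504.9 350.7 148. ] [ 0.603  -0.1457  0.0165]
```

View pics/w30.png

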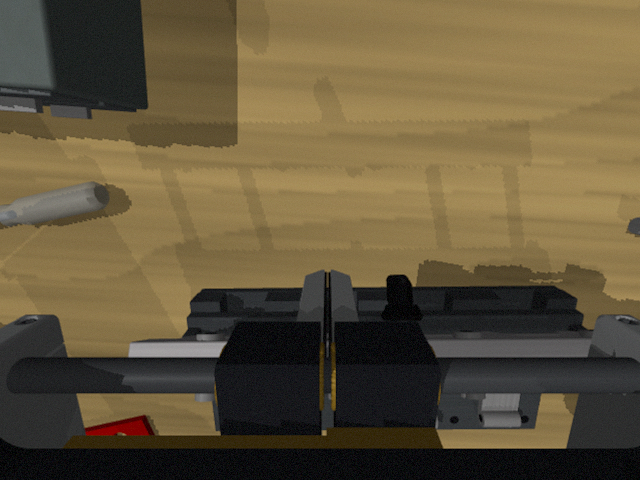

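View pics/scene2c.png

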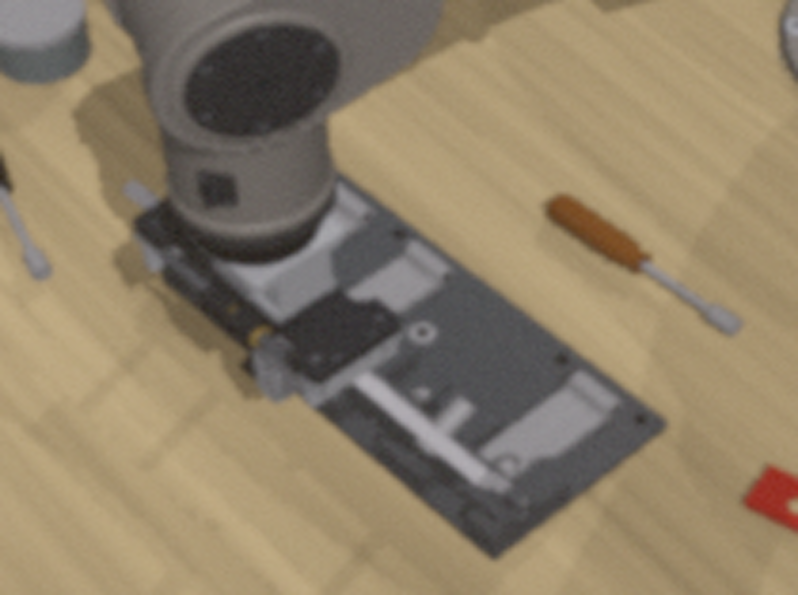

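>>> play_rows --moves '[[[0,0.3,0],0],[[0,0.1,-0.4],0],[[0,0,-0.5],0],[[0,0,-0.4],0],[[-0.3,0,0],0],[[-0.3,0,0],0],[[-0.3,0,0],0],[[-0.3,0,0],0]]'

```text
time_s: 42.68
tcp_pos: [0.6912, 0.0604, 0.1151]
ee_rot: [-0.0, 0.999, 0.033, 0.0]
wrist_force: [0.3, -0.6, 0.4]
grip_width: 0.0003
```

>>> play_rows --moves '[[[-0.2,0,0],0],[[-0.2,0,0],0],[[-0.2,0,0],0],[[-0.2,0,0],0],[[-0.2,0,0],0],[[-0.2,0,0],0],[[-0.2,0,0],0],[[-0.2,0,0],0]]'

```text
time_s: 43.35
tcp_pos: [0.6533, 0.0606, 0.1161]
ee_rot: [-0.0, 0.999, 0.033, 0.002]
wrist_force: [5.7, -1.4, 4.2]
grip_width: 0.0003
```

```bash
python3 look2.py w31|head -1
```

```text
tcp [0.6533 0.0606 0.1161] psi 3.81 F [ 5.7 -1.4  4.2] w 0.0003 t 43.35
```

View pics/w31.png

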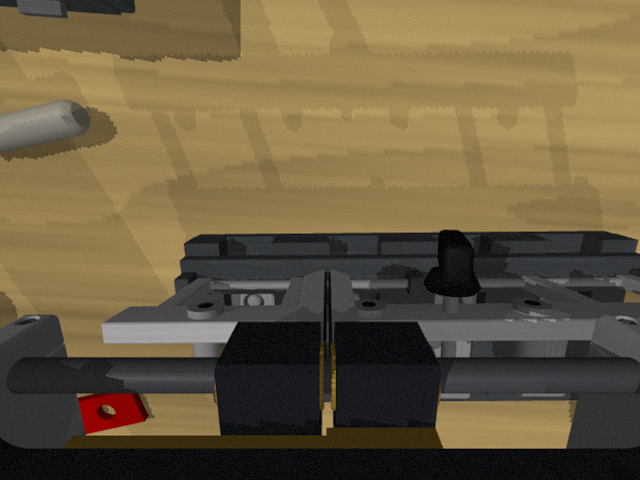

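>>> play_rows --moves '[[[-0.3,0,0.05],0],[[-0.3,0,0.05],0],[[-0.3,0,0.05],0],[[-0.3,0,0.05],0],[[-0.3,0,-0.1],0],[[-0.3,0,-0.1],0],[[-0.3,0,-0.2],0],[[0,0,0],0]]'

```text
time_s: 44.07
tcp_pos: [0.5972, 0.0608, 0.1085]
ee_rot: [-0.0, 0.999, 0.033, -0.001]
wrist_force: [0.5, -0.0, -0.1]
grip_width: 0.0005
```

```bash
python3 look2.py w32|head -1
```

```text
tcp [0.5972 0.0608 0.1085] psi 3.79 F [ 0.5 -0.  -0.1] w 0.0005 t 44.07
```

View pics/w32.png

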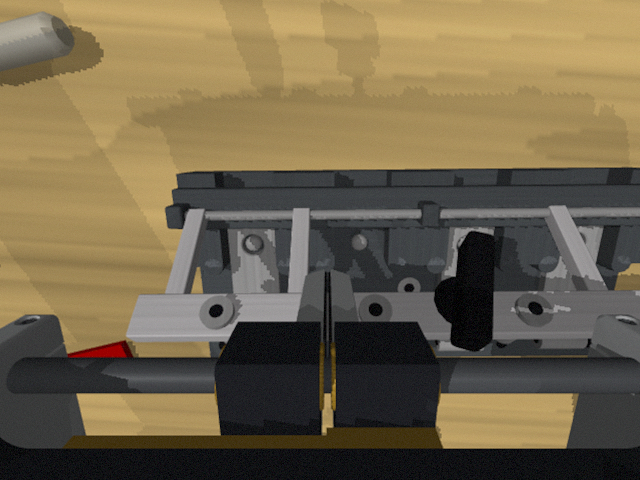

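>>> play_rows --moves '[[[-0.2,0,-0.2],0],[[-0.2,0,-0.2],0],[[-0.2,0,-0.25],0],[[-0.15,0,-0.25],0],[[-0.15,0,-0.25],0],[[-0.1,0,-0.25],0],[[-0.1,0,-0.25],0],[[0,0,0],0]]'

```text
time_s: 44.78
tcp_pos: [0.5708, 0.0607, 0.0671]
ee_rot: [0.0, 0.999, 0.033, -0.001]
wrist_force: [0.2, 0.3, -0.8]
grip_width: 0.0004
```

```bash
python3 look2.py w33|head -1
```

```text
tcp [0.5708 0.0607 0.0671] psi 3.81 F [ 0.2  0.3 -0.8] w 0.0004 t 44.78
```

View pics/w33.png

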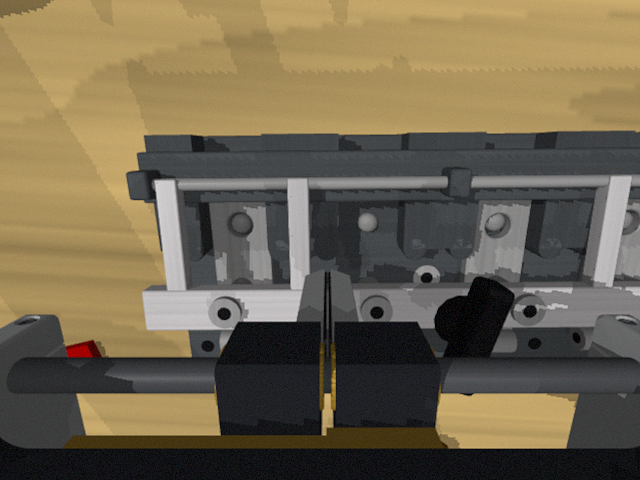

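>>> play_rows --moves '[[[-0.05,0,-0.1],0],[[-0.05,0,-0.1],0],[[0,0,-0.08],0],[[0,0,0],0],[[0,0,-0.04],0],[[0,0,0],0],[[0,0,0],0],[[0,0,0],0]]'

```text
time_s: 45.5
tcp_pos: [0.5696, 0.0606, 0.0605]
ee_rot: [-0.0, 0.999, 0.033, 0.0]
wrist_force: [0.1, 1.0, -0.3]
grip_width: 0.0005
```

>>> play_rows --moves '[[[0,0,-0.04],0],[[0,0,0],0],[[0,0,-0.04],0],[[0,0,0],0],[[0,0,-0.02],0],[[0,0,0],0],[[0,0,0],0],[[0,0,0],0]]'

```text
time_s: 46.17
tcp_pos: [0.57, 0.0606, 0.0595]
ee_rot: [-0.001, 0.999, 0.033, 0.0]
wrist_force: [-10.3, 0.5, 33.3]
grip_width: 0.0006
```

>>> play_rows --moves '[[[0,0,0.3],0],[[0,0,1],0],[[0,0,1],0],[[-0.2,-0.5,1],0],[[-0.4,-0.7,1],0],[[-0.5,-0.9,1],0],[[-0.5,-0.9,0],0],[[0,0,0],0]]' --hand 1

```text
time_s: 46.83
tcp_pos: [0.528, -0.0184, 0.1918]
ee_rot: [-0.001, 1.0, 0.031, 0.001]
wrist_force: [-0.4, -1.0, -0.1]
grip_width: 0.0505
```

```bash
python3 look2.py w34|head -1
python3 - <<'E'
from h import *
s=ctrl.state();im,d=capture('wrist');C=cam('wrist',s)
K,R,c=C
vv,uu=np.mgrid[0:480,0:640];rays=np.stack([(uu-K[0,2])/K[0,0],(vv-K[1,2])/K[1,1],np.ones_like(uu)],-1)
W=(rays*d[...,None])@R.T+c
for r in spot_point('wrist','knob_grip')[:2]:
    u,v=map(int,np.round(r['location'])); print(r['p'],r['location'],W[v,u].round(4),ray(C,r['location'],.102).round(4))
g=im.astype(float).mean(2)
m=(W[...,2]>.088)&(W[...,2]<.115)&(d>0)&(np.hypot(W[...,0]-.558,W[...,1]+.015)<.05)
p=W[m][:,:2].astype(np.float32)*1000;print(len(p),np.median(W[m][:,2]));r=cv2.minAreaRect(p);print(r)
# bar top heights
for y in(-.15,-.1,.06,.1,.15):
    m=(abs(W[...,1]-y)<.008)&(W[...,2]>.045)&(W[...,2]<.08)&(W[...,0]<.59)&(d>0)
    if m.sum(): print(y,m.sum(),np.median(W[m][:,2]).round(4),np.median(W[m][:,0]).round(4))
# leaf tops
for X in [(.54,.117),(.553,-.060),(.56,-.150),(.602,.123),(.616,-.055),(.622,-.145)]:
    m=(np.hypot(W[...,0]-X[0],W[...,1]-X[1])<.006)&(d>0)
    if m.sum(): print(X,np.median(W[m][:,2]).round(4))
E
```

```text
tcp [ 0.528  -0.0184  0.1918] psi 3.53 F [-0.4 -1.  -0.1] w 0.0505 t 46.83
0.57 [371.2, 178.6] [ 0.5767 -0.059   0.0202] [ 0.5835 -0.0482  0.102 ]
1199 0.1010187346121173
((558.3653564453125, -15.430730819702148), (14.090723037719727, 58.13389205932617), 77.7519302368164)
-0.15 505 0.0628 0.5696
-0.1 654 0.0591 0.5702
0.06 472 0.0592 0.5537
0.1 487 0.0592 0.5507
0.15 1057 0.0585 0.5627
(0.54, 0.117) 0.0626
(0.553, -0.06) 0.3154
(0.56, -0.15) 0.0629
(0.602, 0.123) 0.0188
(0.616, -0.055) 0.0192
(0.622, -0.145) 0.0191
```

View pics/w34.png

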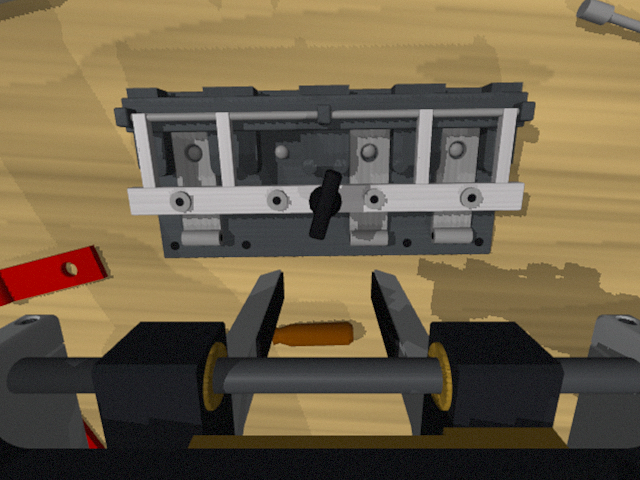

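>>> play_rows --moves '[[[0.15,0,0],1],[[0.15,0,0],1],[[0.15,0,0],1],[[0.15,0,0],1],[[0.15,0,0],1],[[0.15,0,0],1],[[0.15,0,0],1],[[0.15,0,0],1]]'

```text
time_s: 47.65
tcp_pos: [0.5599, -0.0133, 0.1897]
ee_rot: [0.0, 0.951, 0.31, -0.001]
wrist_force: [1.0, 0.4, -1.1]
grip_width: 0.0937
```

>>> play_rows --moves '[[[0,0,0],1],[[0,0,0],1],[[0,0,0],1],[[0,0,0],1],[[0,0,0],1],[[0,0,0],1],[[0,0,0],1],[[0,0,0],1]]'

```text
time_s: 48.32
tcp_pos: [0.5598, -0.0133, 0.1897]
ee_rot: [-0.0, 0.829, 0.56, -0.001]
wrist_force: [-0.4, 0.2, 0.5]
grip_width: 0.0941
```

>>> play_rows --moves '[[[0,0,0],1],[[0,0,0],1],[[0,0,0],1],[[0,0,0],1],[[0,0,0],1],[[0,0,0],1],[[0,0,0],1],[[0,0,0],1]]'

```text
time_s: 48.98
tcp_pos: [0.5597, -0.0133, 0.1896]
ee_rot: [-0.0, 0.642, 0.766, -0.001]
wrist_force: [-0.5, -1.3, -0.3]
grip_width: 0.0943
```

>>> play_rows --moves '[[[0,0,0],1],[[0,0,0],1],[[0,0,0],1],[[0,0,0],1],[[0,0,0],1],[[0,0,0],1],[[0,0,0],1],[[0,0,0],1]]'

```text
time_s: 49.65
tcp_pos: [0.5597, -0.0133, 0.1896]
ee_rot: [-0.001, 0.406, 0.914, -0.0]
wrist_force: [-0.7, 0.4, -0.3]
grip_width: 0.0937
```

>>> play_rows --moves '[[[0,0,0],1],[[0,0,0],1],[[0,0,0],1],[[0,0,0],1],[[0,0,0],1],[[0,0,0],1],[[0,0,0],1],[[0,0,0],1]]'

```text
time_s: 50.32
tcp_pos: [0.5596, -0.0133, 0.1896]
ee_rot: [-0.001, 0.139, 0.99, -0.0]
wrist_force: [0.2, -0.1, -0.0]
grip_width: 0.0941
```

```bash
cat > knob.py <<'E'
from h import *
import sys
s=ctrl.state();im,d=capture('wrist');save(sys.argv[1],im);C=cam('wrist',s)
q=s['ee_rot'];print(s['tcp_pos'].round(4),2*np.degrees(np.arctan2(q[2],q[1])),s['joint_positions'].round(2),'M',s['moment'].round(2),s['wrist_force'].round(1))
K,R,c=C
vv,uu=np.mgrid[0:480,0:640];rays=np.stack([(uu-K[0,2])/K[0,0],(vv-K[1,2])/K[1,1],np.ones_like(uu)],-1)
W=(rays*d[...,None])@R.T+c
m=(W[...,2]>.078)&(W[...,2]<.115)&(d>0)&(np.hypot(W[...,0]-.558,W[...,1]+.015)<.045)
p=W[m][:,:2].astype(np.float32)*1000;print(len(p))
if len(p): print(np.median(W[m][:,2]),cv2.minAreaRect(p))
E
python3 knob.py w35
```

```text
[ 0.5596 -0.0133  0.1896] 164.0706620426845 [-0.45  0.27  0.43  1.9  -0.13  1.    1.33] M [-0.01 -0.02  0.  ] [ 0.2 -0.1 -0. ]
1333
0.10076618945290988 ((557.3580322265625, -14.743041038513184), (57.59823226928711, 25.88182830810547), 0.5083723068237305)
```

View pics/w35.png

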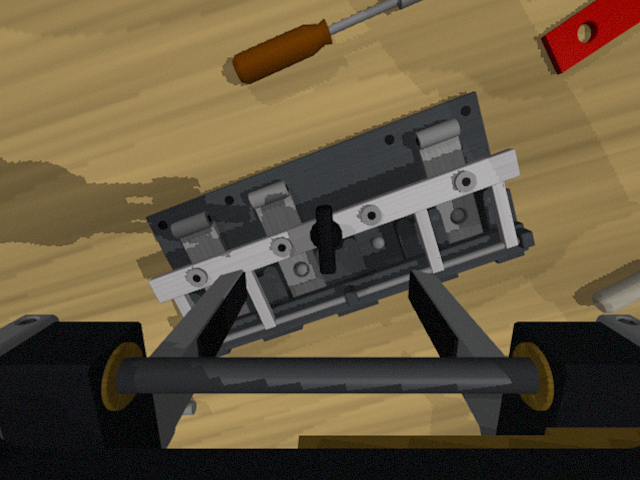

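>>> play_rows --moves '[[[-0.06,-0.07,-0.3],0.9],[[0,0,-0.8],0],[[0,0,-1],0],[[0,0,-0.8],0],[[0,0,-0.6],0],[[0,0,-0.3],0],[[0,0,-0.2],0],[[0,0,0],0]]'

```text
time_s: 51.03
tcp_pos: [0.5578, -0.0158, 0.0896]
ee_rot: [-0.001, 0.11, 0.994, -0.0]
wrist_force: [0.1, -0.7, 0.4]
grip_width: 0.094
```

```bash
python3 knob.py w36
```

```text
[ 0.5578 -0.0158  0.0896] 167.38608515650668 [-0.4   0.39  0.39  1.99 -0.2   0.79  1.46] M [-0.01  0.02  0.03] [ 0.1 -0.7  0.4]
2957
0.10081374198037302 ((554.4112548828125, -7.918098449707031), (52.27342224121094, 58.020023345947266), 23.596508026123047)
```

View pics/w36.png

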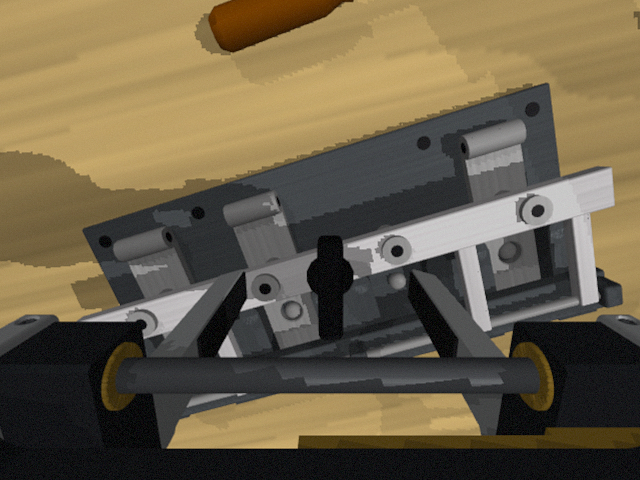

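>>> play_rows --moves '[[[0,0,-0.1],0],[[0,0,0],0],[[0,0,0],0],[[0,0,0],0],[[0,0,0],0],[[0,0,0],0],[[0,0,0],0],[[0,0,0],0]]' --hand -1 --squeeze 25

```text
time_s: 51.75
tcp_pos: [0.558, -0.0161, 0.088]
ee_rot: [0.0, 0.11, 0.994, -0.0]
wrist_force: [-0.2, 1.2, 0.1]
grip_width: 0.044
```

>>> play_rows --moves '[[[0,0,0],0],[[0,0,0],0],[[0,0,0],0],[[0,0,0],0],[[0,0,0],0],[[0,0,0],0],[[0,0,0],0],[[0,0,0],0]]'

```text
time_s: 52.42
tcp_pos: [0.5584, -0.0146, 0.0881]
ee_rot: [0.0, 0.109, 0.994, 0.001]
wrist_force: [1.5, 7.3, -0.5]
grip_width: 0.0136
```

Gripped (13.6 mm). Push in about 10 mm.

>>> play_rows --moves '[[[0,0.02,-0.06],0],[[0,0.02,-0.06],0],[[0,0,-0.06],0],[[0,0,-0.06],0],[[0,0,-0.06],0],[[0,0,-0.06],0],[[0,0,0],0],[[0,0,0],0]]'

```text
time_s: 53.08
tcp_pos: [0.5583, -0.0146, 0.0788]
ee_rot: [0.0, 0.11, 0.994, 0.0]
wrist_force: [3.2, 5.6, -2.6]
grip_width: 0.0139
```

>>> play_rows --moves '[[[0,0,-0.03],0],[[0,0,-0.03],0],[[0,0,0],0],[[0,0,0],0],[[0,0,0],0],[[0,0,0],0],[[0,0,0],0],[[0,0,0],0]]'

```text
time_s: 53.75
tcp_pos: [0.5584, -0.0146, 0.0778]
ee_rot: [0.0, 0.11, 0.994, 0.0]
wrist_force: [-0.7, 5.6, 8.6]
grip_width: 0.0138
```

>>> play_rows --moves '[[[0,0,-0.02],0],[[0,0,-0.02],0],[[0,0,0],0],[[0,0,0],0],[[0,0,0],0],[[0,0,0],0],[[0,0,0],0],[[0,0,0],0]]'

```text
time_s: 54.42
tcp_pos: [0.5586, -0.0145, 0.0776]
ee_rot: [0.001, 0.11, 0.994, 0.001]
wrist_force: [-5.4, 5.4, 24.6]
grip_width: 0.0134
```

```bash
python3 knob.py w37
python3 - <<'E'
from h import *
s=ctrl.state();im,d=capture('wrist');C=cam('wrist',s)
for y in (300,315,330,250):
    for x in (327,330): print((x,y),unp(C,(x,y),d[y,x]).round(4))
E
```

```text
[ 0.5586 -0.0145  0.0776] 167.41367595004346 [-0.39  0.41  0.38  2.   -0.22  0.77  1.46] M [1.54 1.38 0.08] [-5.4  5.4 24.6]
3997
0.09113197285688018 ((556.8358764648438, -12.251199722290039), (56.56477355957031, 35.93234634399414), 7.742973327636719)
(327, 300) [ 0.5612 -0.0161  0.0907]
(330, 300) [ 0.5611 -0.0144  0.0916]
(327, 315) [ 0.5694 -0.018   0.0917]
(330, 315) [ 0.57   -0.0164  0.0912]
(327, 330) [ 0.5782 -0.0199  0.0919]
(330, 330) [ 0.5787 -0.0184  0.0917]
(327, 250) [ 0.5337 -0.0099  0.0904]
(330, 250) [ 0.5335 -0.0083  0.0921]
```

View pics/w37.png

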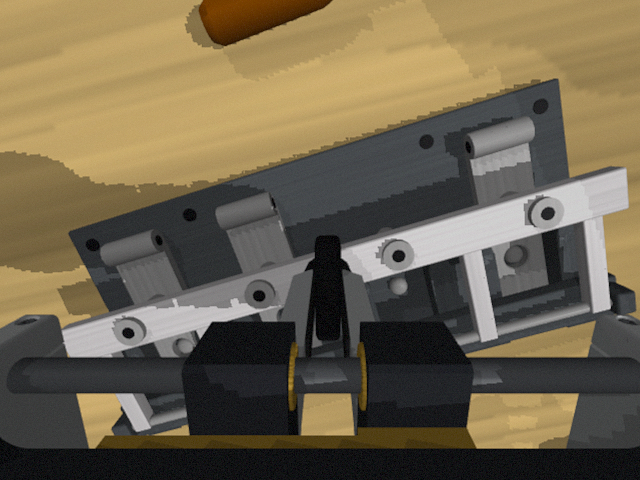

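>>> play_rows --moves '[[[0,0,0.04],0],[[0,0,0],-0.5],[[0,0,0],-1],[[0,0,0],-1],[[0,0,0],-1],[[0,0,0],-1],[[0,0,0],-1],[[0,0,0],-1]]'

```text
time_s: 55.18
tcp_pos: [0.5585, -0.0145, 0.0778]
ee_rot: [0.0, 0.332, 0.943, 0.001]
wrist_force: [-0.9, 6.4, 8.7]
grip_width: 0.0138
```

```bash
python3 knob.py w38
```

```text
[ 0.5585 -0.0145  0.0778] 141.22806731739348 [-0.48  0.43  0.49  2.   -0.29  0.78  1.07] M [1.54 0.1  0.05] [-0.9  6.4  8.7]
3979
0.09125153539491473 ((558.4012451171875, -11.946298599243164), (35.78846740722656, 56.8946647644043), 70.86589813232422)
```

View pics/w38.png

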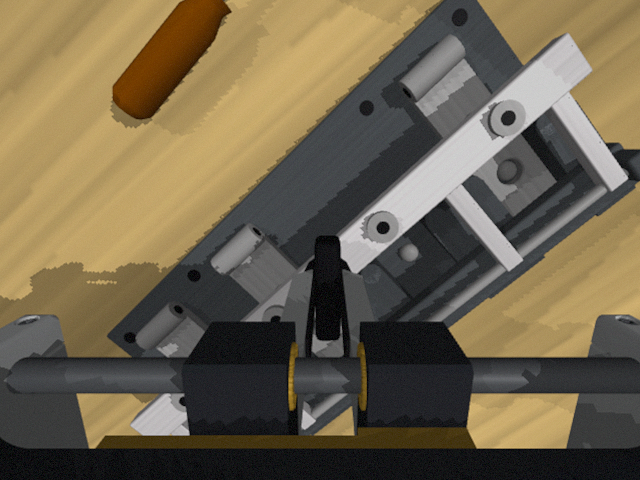

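Knob turns with the gripper. Continue.

>>> play_rows --moves '[[[0,0,0],-1],[[0,0,0],-1],[[0,0,0],-1],[[0,0,0],-1],[[0,0,0],-1],[[0,0,0],-1],[[0,0,0],-1],[[0,0,0],-1]]'

```text
time_s: 55.9
tcp_pos: [0.5586, -0.0144, 0.0779]
ee_rot: [0.0, 0.579, 0.815, 0.001]
wrist_force: [-0.6, 6.8, 8.7]
grip_width: 0.0136
```

>>> play_rows --moves '[[[0,0,0],-1],[[0,0,0],-1],[[0,0,0],-1],[[0,0,0],-1],[[0,0,0],-1],[[0,0,0],-1],[[0,0,0],-1],[[0,0,0],-1]]'

```text
time_s: 56.57
tcp_pos: [0.5586, -0.0144, 0.0779]
ee_rot: [-0.0, 0.781, 0.624, 0.001]
wrist_force: [-0.2, 6.5, 9.5]
grip_width: 0.0137
```

>>> play_rows --moves '[[[0,0,0],-1],[[0,0,0],-1],[[0,0,0],-1],[[0,0,0],-1],[[0,0,0],-1],[[0,0,0],-1],[[0,0,0],-1],[[0,0,0],-1]]'

```text
time_s: 57.23
tcp_pos: [0.5587, -0.0145, 0.0779]
ee_rot: [-0.0, 0.923, 0.385, 0.001]
wrist_force: [1.3, 6.2, 9.3]
grip_width: 0.0134
```

>>> play_rows --moves '[[[0,0,0],-1],[[0,0,0],-1],[[0,0,0],-1],[[0,0,0],-1],[[0,0,0],-1],[[0,0,0],0],[[0,0,0],0],[[0,0,0],0]]'

```text
time_s: 57.9
tcp_pos: [0.5587, -0.0145, 0.0778]
ee_rot: [-0.0, 0.975, 0.22, 0.001]
wrist_force: [1.0, 5.8, 9.5]
grip_width: 0.0136
```

```bash
python3 knob.py w39
```

```text
[ 0.5587 -0.0145  0.0778] 25.417964552287728 [-0.84  0.62  1.02  2.02 -0.69  0.89 -0.57] M [ 1.67 -0.08 -0.08] [1.  5.8 9.5]
3983
0.09128868632761666 ((558.6049194335938, -12.126739501953125), (57.08732604980469, 35.74249267578125), 5.649364948272705)
```

View pics/w39.png

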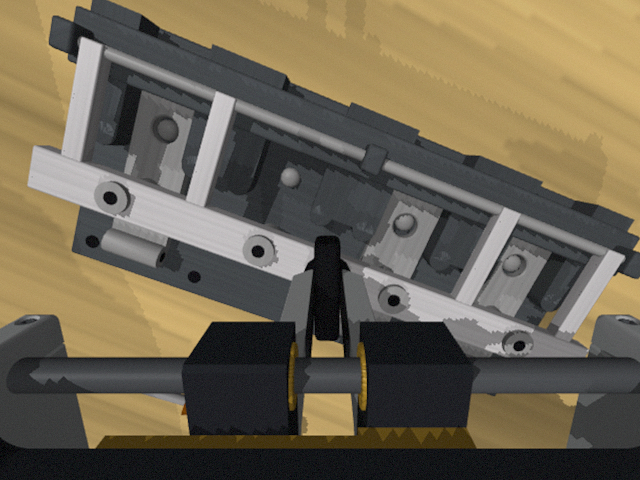

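>>> play_rows --moves '[[[0,0,0],-0.6],[[0,0,0],-0.6],[[0,0,0],-0.6],[[0,0,0],-0.6],[[0,0,0],-0.6],[[0,0,0],0],[[0,0,0],0],[[0,0,0],0]]'

```text
time_s: 58.62
tcp_pos: [0.5587, -0.0145, 0.0779]
ee_rot: [-0.0, 0.993, 0.117, 0.001]
wrist_force: [0.9, 5.8, 9.5]
grip_width: 0.0139
```

```bash
python3 knob.py w40
```

```text
[ 0.5587 -0.0145  0.0779] 13.421412526969965 [-0.86  0.65  1.07  2.02 -0.74  0.91 -0.73] M [ 1.64 -0.13  0.01] [0.9 5.8 9.5]
3992
0.09126752360957516 ((560.4081420898438, -17.43238067626953), (56.879661560058594, 36.22818374633789), 32.558624267578125)
```

>>> play_rows --moves '[[[0,0,0],-0.5],[[0,0,0],-0.5],[[0,0,0],-0.5],[[0,0,0],-0.5],[[0,0,0],-0.5],[[0,0,0],0],[[0,0,0],0],[[0,0,0],0]]'

```text
time_s: 59.33
tcp_pos: [0.5587, -0.0146, 0.0779]
ee_rot: [-0.0, 1.0, 0.03, 0.0]
wrist_force: [1.2, 6.2, 10.5]
grip_width: 0.0139
```

```bash
python3 knob.py w41
```

```text
[ 0.5587 -0.0146  0.0779] 3.41505892279847 [-0.88  0.68  1.11  2.02 -0.77  0.94 -0.87] M [ 1.66 -0.16 -0.01] [ 1.2  6.2 10.5]
4007
0.09128762670493831 ((559.6913452148438, -12.568550109863281), (35.826759338378906, 57.03993225097656), 73.38416290283203)
```

View pics/w41.png

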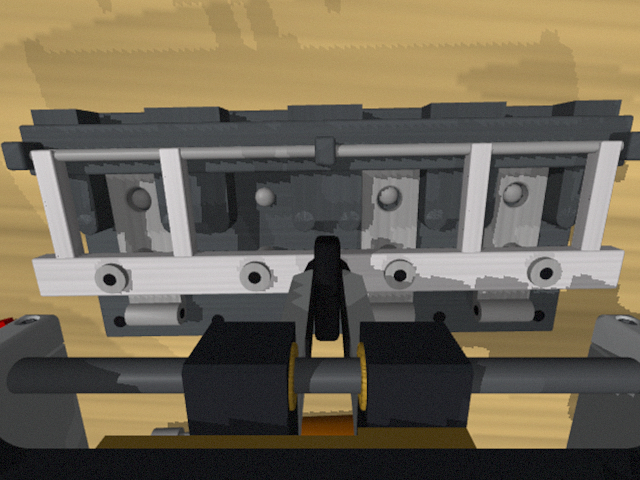

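>>> play_rows --moves '[[[0,0,0],-0.5],[[0,0,0],-0.5],[[0,0,0],-0.5],[[0,0,0],-0.5],[[0,0,0],-0.5],[[0,0,0],0],[[0,0,0],0],[[0,0,0],0]]'

```text
time_s: 60.05
tcp_pos: [0.5583, -0.0146, 0.0778]
ee_rot: [-0.0, 0.998, -0.057, 0.0]
wrist_force: [-1.3, 5.0, 12.3]
grip_width: 0.0151
```

```bash
python3 knob.py w42
```

```text
[ 0.5583 -0.0146  0.0778] -6.543677648853184 [-0.9   0.71  1.15  2.02 -0.81  0.96 -1.01] M [1.49 0.45 0.5 ] [-1.3  5.  12.3]
3993
0.09125280616410328 ((559.8736572265625, -18.81010627746582), (57.338680267333984, 35.62102127075195), 17.889068603515625)
```

>>> play_rows --moves '[[[0,0,0],-0.5],[[0,0,0],-0.3],[[0,0,0],0],[[0,0,0],0],[[0,0,0],0],[[0,0,0],0],[[0,0,0],0],[[0,0,0],0]]'

```text
time_s: 60.77
tcp_pos: [0.558, -0.0146, 0.0778]
ee_rot: [-0.001, 0.996, -0.085, -0.0]
wrist_force: [-3.5, 6.5, 12.7]
grip_width: 0.0152
```

```bash
python3 knob.py w43
```

```text
[ 0.558  -0.0146  0.0778] -9.746047868550187 [-0.91  0.72  1.16  2.02 -0.82  0.97 -1.05] M [1.49 0.95 0.6 ] [-3.5  6.5 12.7]
3988
0.09126476184744312 ((560.2695922851562, -18.98999786376953), (57.03371810913086, 35.47552490234375), 17.060791015625)
```

View pics/w43.png

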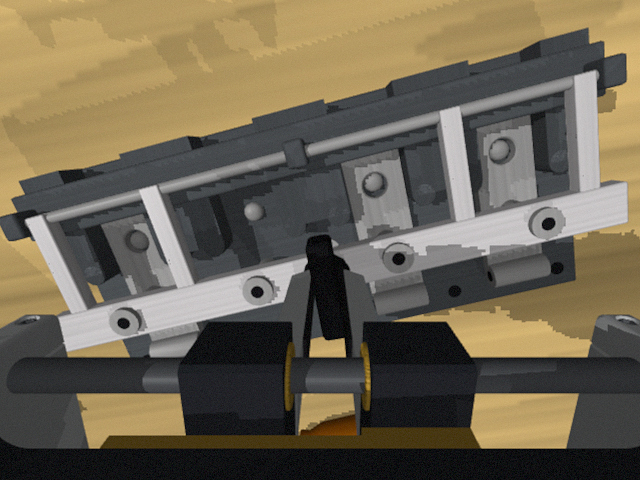

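>>> play_rows --moves '[[[0,0,0],0],[[0,0,0],0],[[0,0,0],0],[[0,0,0],0],[[0,0,0],0],[[0,0,0],0],[[0,0,0],0],[[0,0,0],0]]' --hand 1

```text
time_s: 61.48
tcp_pos: [0.558, -0.0152, 0.0774]
ee_rot: [0.0, 0.996, -0.085, -0.0]
wrist_force: [-0.1, 1.0, 0.1]
grip_width: 0.0652
```

>>> play_rows --moves '[[[0,0,0.3],0],[[0,0,0.6],0],[[0,0,1],0],[[0,0,1],0],[[-0.3,0,1],0],[[-0.3,0,1],0],[[-0.3,0,0.5],0],[[0,0,0],0]]'

```text
time_s: 62.15
tcp_pos: [0.5356, -0.0158, 0.2152]
ee_rot: [-0.001, 0.996, -0.086, 0.001]
wrist_force: [0.2, 0.3, -0.3]
grip_width: 0.0939
```

```bash
python3 knob.py w44
python3 - <<'E'
from h import *
s=ctrl.state();im,d=capture('wrist');C=cam('wrist',s)
K,R,c=C
vv,uu=np.mgrid[0:480,0:640];rays=np.stack([(uu-K[0,2])/K[0,0],(vv-K[1,2])/K[1,1],np.ones_like(uu)],-1)
W=(rays*d[...,None])@R.T+c
for X in [(.602,.123),(.616,-.055),(.622,-.145)]:
    m=(np.hypot(W[...,0]-X[0],W[...,1]-X[1])<.005)&(d>0)
    if m.sum(): print(X,np.median(W[m][:,2]).round(4))
for y in(-.1,.06,.1):
    m=(abs(W[...,1]-y)<.008)&(W[...,2]>.045)&(W[...,2]<.08)&(W[...,0]<.58)&(d>0)
    if m.sum(): print('bar',y,np.median(W[m][:,2]).round(4))
E
```

```text
[ 0.5356 -0.0158  0.2152] -9.851861168794434 [-1.09  0.49  1.35  1.95 -0.53  1.13 -1.27] M [0.06 0.09 0.02] [ 0.2  0.3 -0.3]
946
0.09094272850685528 ((558.3713989257812, -15.54124641418457), (58.09797668457031, 14.085348129272461), 0.8341830968856812)
(0.602, 0.123) 0.0188
(0.616, -0.055) 0.0192
(0.622, -0.145) 0.0193
bar -0.1 0.0592
bar 0.06 0.0592
bar 0.1 0.0592
```

View pics/w44.png

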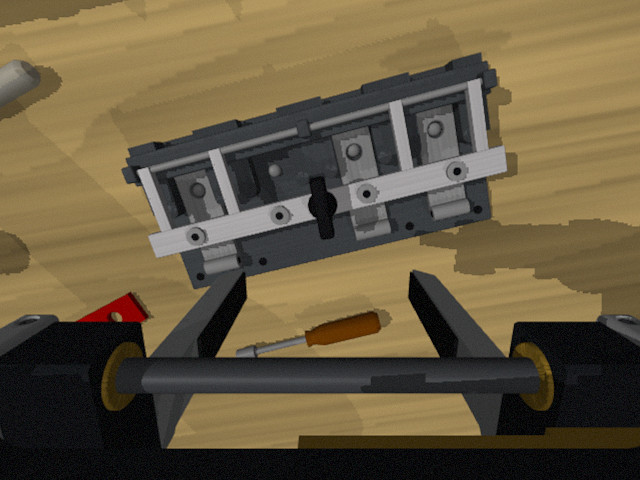

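Run:
```python
from h import *
im,d=capture('top');save('top2',im);print(job_done());print(ctrl.state()['time_s'])
```

```text
the job is handed in; nothing more can be done
None
the job is handed in; nothing more can be done
```

View pics/top2.png

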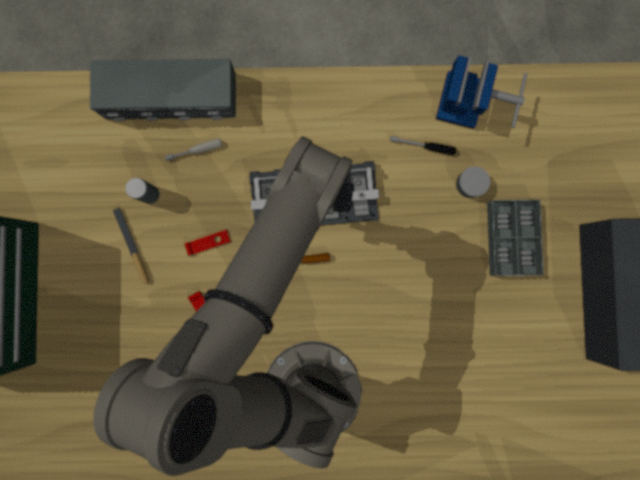

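All three grey leaves are loaded in stations 1, 3 and 4, the bushing bar is shut, and the screw-knob is pushed in and tightened. I handed the job in after about 62 s. It reports no verdict. The two red look-alikes and the other tools show no visible shift in the last overhead picture.

My last checks, all from the wrist camera before hand-in:
- **Leaves:** their tops read about 0.019 m, against 0.020 expected when lying flat on the plate. The pins show inside the holes.
- **Bar:** its top reads 0.059 m at three places, so it is closed on its stop (0.060).
- **Knob pushed in:** the top of the grip dropped from 0.101 to 0.091 m, so the screw is about 10 mm in.
- **Knob turned:** it moved about 167° clockwise and stopped with a clear rise in torque. If its zero lies along the jig's x axis, that puts it at about 3.2 rad, the stop. I worked this angle out from the pictures rather than reading it from the joint.

No check failed. Pin positions measured by the camera at different poses disagreed by up to about 2 mm, so I set each leaf down by sighting the pin through its hole.

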